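Fit the sanding drum and queue the turned legs

TASK

Get the bench sanding station ready for the next batch: lift the yellow dust cover off the spindle mount by its knob and set it down right way up on the middle of the black mat, then push the blue-gripped sanding drum down into the mount against its spring, give it a quarter turn and let it spring up so that it is locked there. Also stand every loose turned wooden leg upright in the plywood holder, one to a hole, either end down. Do not tip over or shift the varnish jar, the glue bottle or the wooden cup.

Things in the scene. Friction and masses are not known exactly. Their poses are not given: they have to be found in the camera images.
- spindle: Spindle mount fixed to the bench: green base 170 x 170 mm, 61 mm high, with a square steel collar 104 x 104 mm on top, up to 75 mm. Origin at the centre of its underside, z up. A slot for the drum's foot bar runs along x. Locked, the drum's origin stands 55 mm above this origin and its x axis lies along this y axis, either way round.
- notch (a point): Locking notch, hidden under the collar's top: 22 mm wide, along the mount's y, at right angles to the slot, on both sides (this point: 30 mm out along +y, at the notch's roof, 67 mm up). The collar's top is 14 mm thick, in the notch only 8 mm. The bar goes in by the slot, is pushed down, turned 90 degrees either way and springs up into the notch when let go.
- socket (a point): Centre of the slot at the collar's top face, 75 mm above the bench, on the mount's axis (axes as the mount). The slot is 70 mm along x, 22 mm along y, right through the 14 mm top; below it is a space 72 mm wide in which the bar can turn.
- plunger (a joint): Travel of the sprung brass plate in the mount, m: 0 at rest (plate top 59 mm above the bench, 16 mm below the collar's top), 0.015 at the bottom; 6 N starts it, 14 N bottoms it. It turns freely with the drum. The bar can turn only beyond 0.010 (drum origin under 49 mm above the mount's; 45 to 47 mm is good, 44 mm is the bottom). Drum locked: about 0.004.
- cover: Loose yellow dust cover, 120 x 120 mm, 16 mm high, 200 g, its 12 mm skirt 4 mm clear round the collar. Origin at the centre of its lower edge, z up. Dark wooden knob on top: neck 20 mm, head 30 mm across from 30 to 50 mm above the origin, top at 54 mm. Starts squarely on the collar, its origin 63 mm above the bench (on the mat: 4 mm).
- mat: Black rubber mat fixed on the bench, 150 x 150 x 4 mm; origin at the centre of its underside. The cover belongs here.
- drum: Sanding drum, about 0.42 kg, 122 mm tall. Origin at the centre of its underside, z up. From below: steel foot bar 64 (x) x 16 (y) x 12 mm high; stem 16 mm across to 34 mm; drum 84 mm across to 84 mm, reddish-brown with pale wooden ends; blue grip bar 54 (x) x 20 (y) mm up to 122 mm, to be pinched across y. Starts upright in its stand, foot bar inside, drum resting on the rim.
- stand: Wooden box without a lid fixed to the bench, 94 (x) x 40 (y) x 40 mm, walls 6 mm, in which the drum is kept; origin at the centre of its underside. The drum's origin starts 6 mm above this origin, its x axis along this x to within 0.08 rad.
- holder: Plywood block fixed to the bench, 60 (x) x 210 (y) x 62 mm high, with three square holes 34 x 34 mm, 56 mm deep, in a row along y 70 mm apart; origin at the centre of its underside, z up. A turned leg standing in a hole has its centre 96 mm above the bench.
- holder_hole0 (a point): Centre of the mouth of the first hole (y = -70 mm), 62 mm above the bench.
- holder_hole1 (a point): Centre of the mouth of the middle hole (y = 0).
- holder_hole2 (a point): Centre of the mouth of the last hole (y = +70 mm).
- rod0: Loose turned wooden leg, 180 mm long (along x), 90 g: a square block 30 x 30 x 50 mm in the middle, round ends 26 mm across and 65 mm long. Origin at its centre. It starts lying on the bench on a flat of the block, origin 15 mm up; the same either end round. May be absent (None); two or three are present.
- rod1: Loose turned wooden leg, 180 mm long (along x), 90 g: a square block 30 x 30 x 50 mm in the middle, round ends 26 mm across and 65 mm long. Origin at its centre. It starts lying on the bench on a flat of the block, origin 15 mm up; the same either end round. May be absent (None); two or three are present.
- rod2: Loose turned wooden leg, 180 mm long (along x), 90 g: a square block 30 x 30 x 50 mm in the middle, round ends 26 mm across and 65 mm long. Origin at its centre. It starts lying on the bench on a flat of the block, origin 15 mm up; the same either end round. May be absent (None); two or three are present.
- varnish: An amber glass jar, 70 mm across and 120 mm tall, bystander; origin at the centre of its underside.
- glue: A white bottle with orange cap, 60 mm across and 170 mm tall, bystander; origin at the centre of its underside.
- turned_cup: A wooden cup, 72 mm across and 80 mm tall, bystander; origin at the centre of its underside.
Not all that is in view belongs to the job. What is shaped like the rod2 but orange or red is not meant.

How it is judged:
By the outcome, as a careful person would: the job done as asked, in the order asked, and still so for the second after the job is handed in, with the robot touching nothing.
Of rod0, rod1, rod2 only 2 to 3 are there at a start; the rules pass over those that are not, and their reading is None.
At some moment in a run one of rod0, rod1, rod2 may be knocked a few centimetres aside while the robot is not near it.
Once in a run the grip may slacken for a moment while it holds something.
It also fails if it takes over 210 s, if anything falls off the work surface, if the arm or the gripper's body presses on something with over 40 N, if the wrist force passes 120 N, or if a joint passes its speed limit or range.

ROBOT

A 7-joint arm with a two-finger parallel gripper is mounted at the origin on the work surface. World frame = base frame: x ahead of the robot, y to its left, z up, the work surface at z = 0. Lengths are in m, angles in rad, forces in N, time in s.
With the tool pointing down it reaches from about 0.35 to 0.9 m from the base axis. Payload 19.9 kg.
Tool frame: the origin (TCP) lies where the fingers leave the gripper's body, on its centre line; the fingertips stand 73 mm ahead of it and the grasp point (between the pads) lies 54 mm ahead of it (arm.tip_reach is the z of the fingertips in the tool frame, in m); z points along the fingers, y is the line along which they close (so a half turn about z gives the same grasp; the last joint's range is limited). The gripper opens to 85 mm and grips with 20 to 120 N. Pads are 22 mm wide; open, the fingers measure 114 mm over their backs; the gripper's body (76 mm by 85 mm) begins 54 mm behind the grasp point. The pads swing forward as they close: fully open they stand 13 mm farther back than shut.
Start: joints at [1.282, 0.417, -0.01, 1.614, 0.005, 1.111, -0.053], TCP at [0.153, -0.606, 0.304] pointing down, gripper open.
Joint ranges: [-2.81, 2.81], [-0.39, 2.02], [-1.27, 1.25], [0.06, 2.57], [-1.19, 4.33], [0.19, 2], [-2.82, 2.82]. Speed limits (rad/s): [1.89, 1.89, 2.39, 2.39, 3.01, 3.01, 3.01].

INTERFACE

Orientations are given as a unit quaternion [w, x, y, z].
In Python, from cell import sensors, read_camera, ticket, arm gives the robot as it stands.
- The arm moves only by the tool send_rows, never from a script. Its argument "deltas" is a list of rows, each an object of numbers: "tx", "ty", "tz": the shift along the world's x, y, z in mm; "wx", "wy", "wz": the turn, a rotation vector about the world's x, y, z in units of 5 degrees (1.0 is 5 degrees); "claw": the opening, from 0 (shut) to 1 (fully open). A call has 1 to 12 rows; each row is the pose to reach, as a shift and turn from the pose commanded when the call began; what a row does not reach only later rows make up. A row lasts 1/12 s, in which the tool goes at most 41.7 mm and 7.16 degrees, less where a joint would pass 70% of its speed; a pose out of reach is approached as far as the arm can. A call with a gripper value outside its range is refused whole. The fingers move at their own pace and stop on an object; "grip_force" is the grip in N (left out, the last holds). Time passes only in rows, so rows that repeat a pose let the fingers close. It gives the time, the measured TCP pose, the force, the opening and the grip force at its end, in the units of the state.
- sensors.get_obs(): the state, without advancing time (a new reading comes with each control period).
- read_camera(name): name is "scene" or "top"; returns a dict with "image" (420x560x3 uint8, blue, green, red), "fx", "fy", "cx", "cy" (pixels), "rvec" (rotation vector, rad) and "tvec" (3), from world to camera coordinates, as OpenCV has them. Camera axes: x right, y down, z forward; pixel columns grow to the right and rows downward; lengths in m; the calibration is good to about 2 mm. A picture is of the moment at which its call begins. There is no depth.
- ticket.finish_job(): hands the job in; it is judged then, once.
The state is a dict: "time_s": time; "joint_positions": joint angles; "qd": joint speeds; "effort": joint torques, N m; "position": TCP position; "tcp_rot": TCP orientation; "contact_force": force on the tool from outside, world axes, zero at the start; "moment": the same for the moment, N m; "width": finger opening in m; "finger_force": force on a finger pad.
Only numpy, scipy, OpenCV 4.12 (cv2) and the standard library are available. Lean on these libraries where they do the work, as an engineer would, in place of code of your own. Each camera call takes 0.05 s, during which the arm holds its last target. There are 200 camera calls.

## Working session

There is one attempt and no reset: what is moved stays moved. The work goes in short steps, Python scripts to look and compute and a tool call to move; the robot and the scene stay as the last step left them, time stands still between calls to the robot, and variables do not carry over. Pictures are saved under pics/ and viewed, at most 14 in all, crops included, and the job is handed in when it is done.

Besides the shell and the picture viewer there is one more tool, called after "Request:" by a JSON object that holds its "method" and its "body", one argument or row to a line. send_rows: Moves the arm, as the interface text tells. Its arguments: {"type":"object","properties":{"deltas":{"type":"array"},"grip_force":{"type":"number"}},"required":["deltas"]}

```bash
mkdir -p pics; ls
cat > h.py <<'E'
import numpy as np, cv2
from cell import sensors, read_camera, ticket, arm
def snap(n,f,crop=None,s=1):
    c=read_camera(n); im=c["image"]
    np.save(f"pics/{f}.npy",im); 
    if crop: x0,y0,x1,y1=crop; im=im[y0:y1,x0:x1]
    if s!=1: im=cv2.resize(im,None,fx=s,fy=s,interpolation=cv2.INTER_CUBIC)
    cv2.imwrite(f"pics/{f}.png",im); return c
def cam(n):
    import pickle; return pickle.load(open(f"{n}.pkl","rb"))
def PR(c):
    R=cv2.Rodrigues(np.array(c["rvec"],float))[0]; return R,np.array(c["tvec"],float).ravel()
def ray(c,u,v):
    R,t=PR(c); d=R.T@np.array([(u-c["cx"])/c["fx"],(v-c["cy"])/c["fy"],1]); return -R.T@t,d
def atz(c,u,v,z):
    o,d=ray(c,u,v); return o+d*(z-o[2])/d[2]
def tri(c1,p1,c2,p2):
    (o1,d1),(o2,d2)=ray(c1,*p1),ray(c2,*p2)
    A=np.stack([d1,-d2],1); s=np.linalg.lstsq(A,o2-o1,rcond=None)[0]
    a,b=o1+d1*s[0],o2+d2*s[1]; return (a+b)/2,np.linalg.norm(a-b)
def proj(c,p):
    R,t=PR(c); q=R@np.array(p,float)+t; return [c["fx"]*q[0]/q[2]+c["cx"],c["fy"]*q[1]/q[2]+c["cy"]]
E
python3 - <<'E'
from h import *
import pickle
for n in("scene","top"):
    c=snap(n,n+"0",s=1.42); pickle.dump(c,open(n+".pkl","wb")); R,t=PR(c); print(n,-R.T@t,R[2],c["fx"])
o=sensors.get_obs(); print(o["position"],o["tcp_rot"],o["width"],o["contact_force"])
E
```

```text
pics
scene [ 1.30597553 -0.17658787  0.7974266 ] [-0.75140923  0.19150735 -0.63143417] 460.22447335735865
top [0.14715816 0.0387304  1.60781502] [ 0.21790016 -0.0105429  -0.97591412] 500.0157535173896
[ 0.15322393 -0.60569118  0.30331353] [-5.46924871e-04  9.92333179e-01  1.23590243e-01 -1.22255636e-04] 0.08575621012566327 [-0.13400109  0.39135687 -0.14307273]
```

View pics/scene0.png

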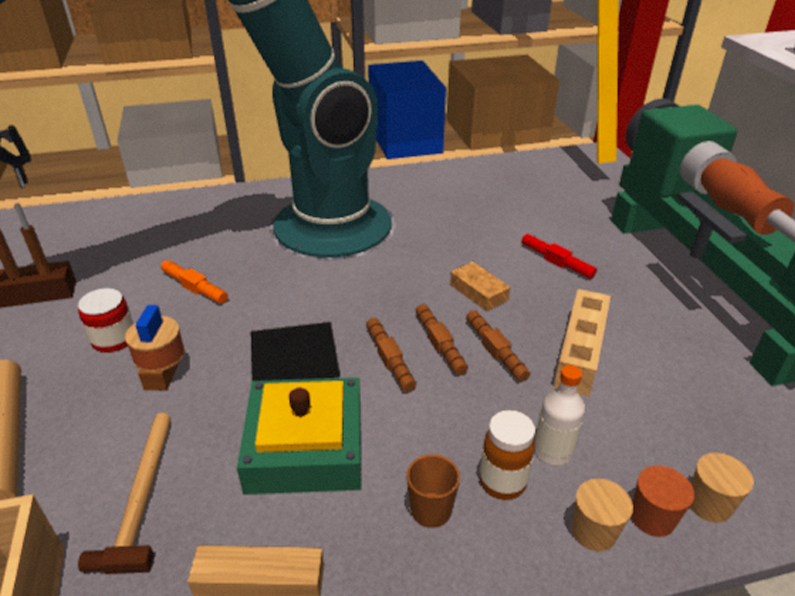

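View pics/top0.png

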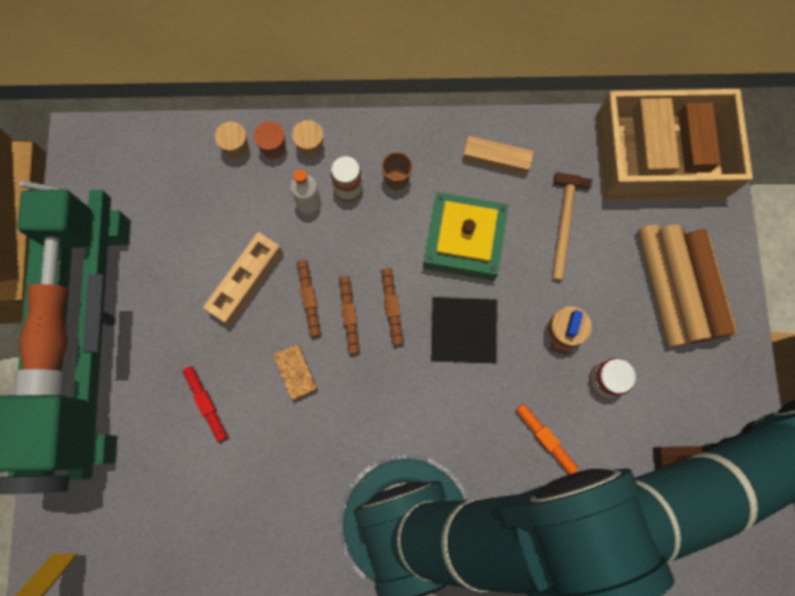

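The two views agree. In the scene view (enlarged pixels) there are brown legs at (390,353), (440,338), (497,345); in the top view at (308,298), (348,315), (392,306). The orange (195,281) and red (558,255) look-alikes are decoys. Cover knob is at (300,402) scene, mat (295,350), drum with blue grip (150,322), holder (583,340). I'll enlarge both to read pixels and confirm.

Run:
```python
import numpy as np,cv2
def g(f,o,x0,y0,x1,y1,s):
    im=np.load(f"pics/{f}.npy")[y0:y1,x0:x1]; im=cv2.resize(im,None,fx=s,fy=s,interpolation=cv2.INTER_CUBIC)
    for x in range((x0+19)//20*20,x1,20): cv2.line(im,(int((x-x0)*s),0),(int((x-x0)*s),6),(255,255,255),1); cv2.putText(im,str(x),(int((x-x0)*s)-8,16),0,.35,(255,255,255),1)
    for y in range((y0+19)//20*20,y1,20): cv2.line(im,(0,int((y-y0)*s)),(6,int((y-y0)*s)),(255,255,255),1); cv2.putText(im,str(y),(8,int((y-y0)*s)+4),0,.35,(255,255,255),1)
    cv2.imwrite(f"pics/{o}.png",im)
g("top0","topA",140,130,300,250,5)
g("top0","topB",290,130,450,250,5)
g("scene0","scA",250,180,440,280,4.2)
g("scene0","scB",85,200,265,350,4)
```

```text
(no output)
```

View pics/topA.png

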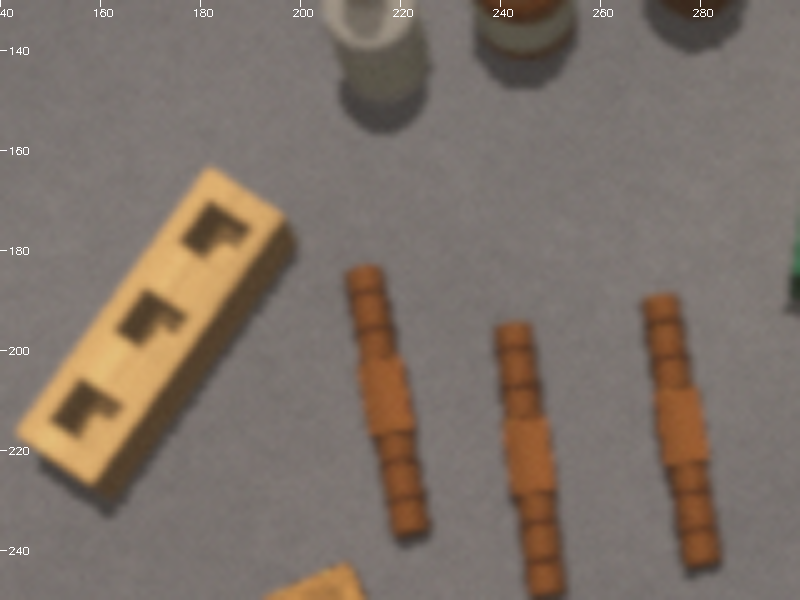

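View pics/topB.png

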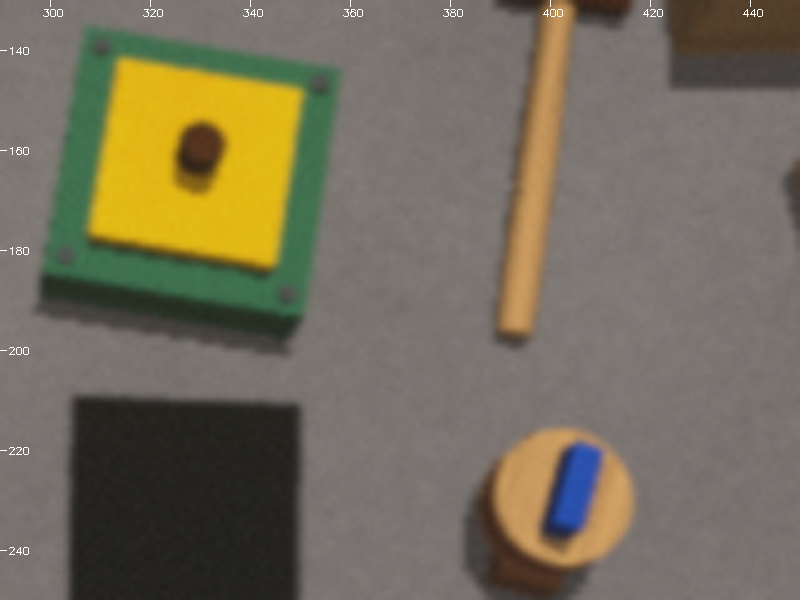

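View pics/scA.png

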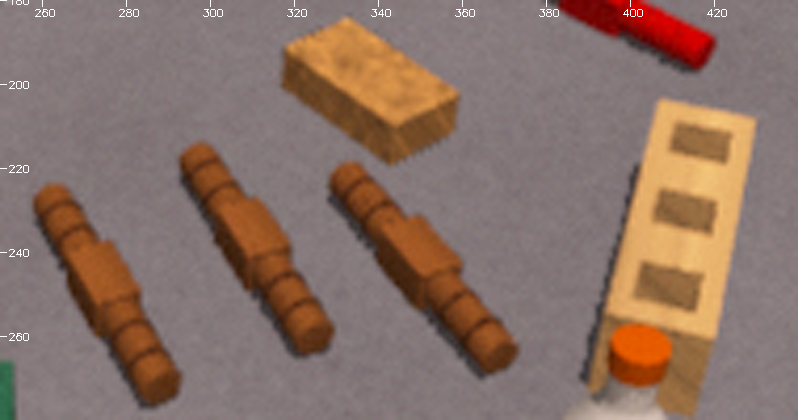

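View pics/scB.png

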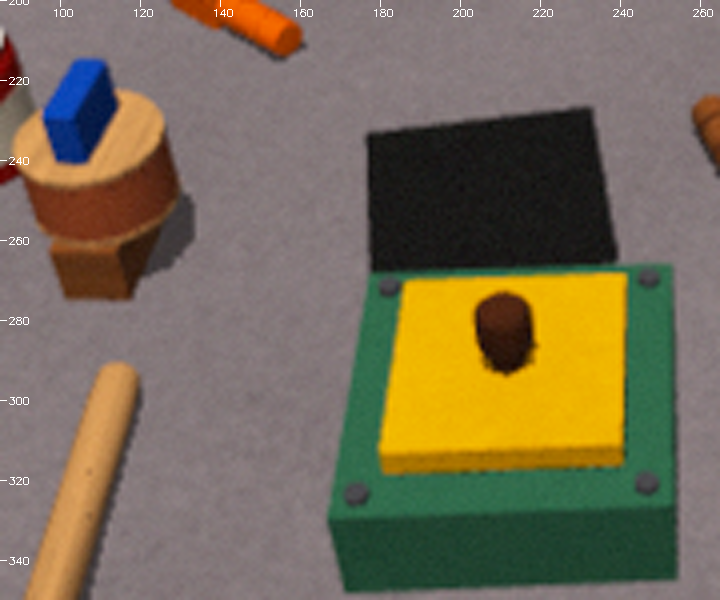

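The crops confirm three brown wooden legs (top-view block centres about (217.5,209), (246,221), (276.5,215)), plus the holder, cover knob (330,158), mat and drum (403,229). Now measuring from both views.

Run:
```python
from h import *
S,T=cam("scene"),cam("top"); np.set_printoptions(precision=4,suppress=True)
P={'knob top':((211,276.2),(330.4,158)),'disc':((107.2,234.5),(402.8,229.4)),'grip':((104,221.5),(405.6,227)),
'rodC':((274.3,246),(276.5,215.1)),'rodB':((310,233.6),(245.9,221.2)),'rodA':((350,240.2),(217.5,209.2))}
for k,(s,t) in P.items(): print(k,*tri(S,s,T,t))
from scipy.optimize import least_squares
def fit(name,sx,sy,z,sc,tp,x0):
    # order: near right(+x+y), near left(+x,-y), far left, far right
    for i in range(len(sc)): 
        p,e=tri(S,sc[i],T,tp[i]); print('  ',name,p,round(e,4))
    sg=np.array([[1,1],[1,-1],[-1,-1],[-1,1]])*[sx/2,sy/2]
    def f(q,both=True):
        c,s=np.cos(q[2]),np.sin(q[2]); r=[]
        for g,a,b in zip(sg,sc,tp):
            w=[q[0]+c*g[0]-s*g[1],q[1]+s*g[0]+c*g[1],z]; r+=list(np.subtract(proj(S,w),a))+list(np.subtract(proj(T,w),b))
        return r
    r=least_squares(f,x0,loss='soft_l1'); print(name,r.x,np.sqrt(np.mean(np.square(r.fun))))
fit('cover',.12,.12,.079,[(240.5,311.5),(180,313.75),(185.5,270.5),(241.75,268.25)],[(313.6,141.4),(351,147.4),(345,184),(307.6,177.2)],[.65,-.1,0])
fit('mat',.15,.15,.004,[(239,265),(178,267.75),(176.5,233.25),(233,226.75)],[(304.6,209.4),(350,210.8),(350,255),(304.2,253.5)],[.5,-.1,0])
fit('holder',.06,.21,.062,[(430.2,208.1),(419.8,261.2),(393.8,254.3),(407.1,203.3)],[(143.4,216.4),(182,163),(197.6,173),(158.4,228)],[.5,.4,-2.2+3.14/2])
for n,a,b,z in [('A',(366,267),(411,540),.015),('B',(514,322),(547,598),.015),('C',(661,293),(703,570),.015),('grip',(588,447),(563,529),.128)]:
    ox=290 if n=='grip' else 140
    p,q=[atz(T,u/5+ox,v/5+130,z) for u,v in(a,b)]; d=p-q; print(n,(p+q)/2,np.linalg.norm(d),np.degrees(np.arctan2(d[1],d[0])))
o=sensors.get_obs(); from scipy.spatial.transform import Rotation as R
print(R.from_quat(o['tcp_rot'],scalar_first=True).as_matrix())
```

```text
knob top [ 0.6375 -0.1512  0.1195] 0.004586899120888106
disc [ 0.4119 -0.3686  0.0879] 0.004213030222046744
grip [ 0.4121 -0.3669  0.1274] 0.004381265898186285
rodC [0.4789 0.0197 0.0247] 0.004224365092715982
rodB [0.4601 0.1185 0.0291] 0.003956534985563634
rodA [0.503  0.2109 0.0236] 0.004935718188704195
   cover [ 0.7083 -0.1051  0.0785] 0.0038
   cover [ 0.6851 -0.2236  0.0792] 0.0062
   cover [ 0.5642 -0.2003  0.076 ] 0.0025
   cover [ 0.5888 -0.0809  0.0778] 0.0049
cover [ 0.6374 -0.1515 -0.1923] 0.7108215352763441
   mat [ 0.5007 -0.0741  0.0019] 0.003
   mat [ 0.4895 -0.2198  0.017 ] 0.0049
   mat [ 0.3466 -0.2139  0.0051] 0.0047
   mat [ 0.355  -0.0657  0.0042] 0.0067
mat [ 0.4233 -0.1432 -0.0628] 1.5126106950038543
   holder [0.4761 0.44   0.0633] 0.0056
   holder [0.6497 0.3211 0.0619] 0.0035
   holder [0.6151 0.2713 0.0631] 0.0059
   holder [0.4386 0.3928 0.0602] 0.0062
holder [0.5452 0.3572 0.969 ] 0.7648273020785243
A [0.5002 0.2089 0.015 ] 0.18522867484318353 9.275019012678296
B [0.4608 0.1167 0.015 ] 0.18387764657447378 6.1472879388034745
C [0.4776 0.0181 0.015 ] 0.1859983599099242 7.1556857099335485
grip [ 0.4104 -0.3673  0.128 ] 0.05330323829297218 -20.918077939048114
[[ 0.9695  0.2453 -0.0004]
 [ 0.2453 -0.9695  0.0011]
 [-0.0001 -0.0011 -1.    ]]
```

Heights check out (knob top 0.119 vs 0.117, drum disc 0.088 vs 0.090, holder 0.062, leg tops about 0.026 vs 0.030). Checking what the arm object offers, and where the bystanders are.

Request:
{"method": "send_rows", "body": {
  "deltas": [
    {"tx": 38,"ty": 36,"tz": -5,"claw": 1},
    {"tx": 76,"ty": 71,"tz": -10,"claw": 1},
    {"tx": 114,"ty": 107,"tz": -15,"claw": 1},
    {"tx": 152,"ty": 142,"tz": -20,"claw": 1},
    {"tx": 190,"ty": 178,"tz": -25,"claw": 1},
    {"tx": 228,"ty": 214,"tz": -30,"claw": 1},
    {"tx": 266,"ty": 250,"tz": -35,"claw": 1},
    {"tx": 304,"ty": 286,"tz": -40,"claw": 1},
    {"tx": 342,"ty": 321,"tz": -45,"claw": 1},
    {"tx": 380,"ty": 357,"tz": -50,"claw": 1},
    {"tx": 418,"ty": 393,"tz": -53,"claw": 1},
    {"tx": 456,"ty": 428,"tz": -53,"claw": 1}
  ]
}}

```text
schema error: expected keys tx, ty, tz, wx, wy, wz, claw
```

Request:
{"method": "send_rows", "body": {
  "deltas": [
    {"tx": 28,"ty": 27,"tz": 0,"claw": 0.8},
    {"tx": 28,"ty": 27,"tz": 0,"claw": 0.8},
    {"tx": 28,"ty": 27,"tz": 0,"claw": 0.8},
    {"tx": 28,"ty": 27,"tz": 0,"claw": 0.8},
    {"tx": 28,"ty": 27,"tz": 0,"claw": 0.8}
  ]
}}

```text
schema error: expected keys tx, ty, tz, wx, wy, wz, claw
```

Run:
```python
from h import *
np.set_printoptions(precision=4,suppress=True)
o=sensors.get_obs(); print(o['time_s'],o['position'],o['tcp_rot'],o['joint_positions'],o['width'])
im=[]
for n,cr in(("scene",(130,170,290,350)),("top",(270,100,430,280))):
    c=snap(n,n+"1"); x0,y0,x1,y1=cr; im.append(cv2.resize(c["image"][y0:y1,x0:x1],None,fx=2.5,fy=2.5,interpolation=cv2.INTER_CUBIC))
    print(proj(c,o['position']))
cv2.imwrite("pics/c1.png",np.hstack(im))
```

```text
0.1 [ 0.1532 -0.6057  0.3033] [-0.0005  0.9923  0.1236 -0.0001] [ 1.2815  0.4179 -0.0103  1.6141  0.0047  1.1107 -0.053 ] 0.08575621012566327
[np.float64(-14.636227272955978), np.float64(112.85452851935749)]
[np.float64(523.5065263912818), np.float64(312.06753308814245)]
```

All keys are required.

Request:
{"method": "send_rows", "body": {
  "deltas": [
    {"tx": 38,"ty": 36,"tz": -5,"wx": 0,"wy": 0,"wz": 0,"claw": 1},
    {"tx": 76,"ty": 71,"tz": -10,"wx": 0,"wy": 0,"wz": 0,"claw": 1},
    {"tx": 114,"ty": 107,"tz": -15,"wx": 0,"wy": 0,"wz": 0,"claw": 1},
    {"tx": 152,"ty": 142,"tz": -20,"wx": 0,"wy": 0,"wz": 0,"claw": 1},
    {"tx": 190,"ty": 178,"tz": -25,"wx": 0,"wy": 0,"wz": 0,"claw": 1},
    {"tx": 228,"ty": 214,"tz": -30,"wx": 0,"wy": 0,"wz": 0,"claw": 1},
    {"tx": 266,"ty": 250,"tz": -35,"wx": 0,"wy": 0,"wz": 0,"claw": 1},
    {"tx": 304,"ty": 286,"tz": -40,"wx": 0,"wy": 0,"wz": 0,"claw": 1},
    {"tx": 342,"ty": 321,"tz": -45,"wx": 0,"wy": 0,"wz": 0,"claw": 1},
    {"tx": 380,"ty": 357,"tz": -50,"wx": 0,"wy": 0,"wz": 0,"claw": 1},
    {"tx": 418,"ty": 393,"tz": -53,"wx": 0,"wy": 0,"wz": 0,"claw": 1},
    {"tx": 456,"ty": 428,"tz": -53,"wx": 0,"wy": 0,"wz": 0,"claw": 1}
  ]
}}

```text
time_s: 1.2
position: [0.5172, -0.2634, 0.258]
tcp_rot: [-0.0, 0.992, 0.123, -0.0]
contact_force: [0.5, -0.6, -0.3]
width: 0.0851
finger_force: 0.0
```

Request:
{"method": "send_rows", "body": {
  "deltas": [
    {"tx": 28,"ty": 27,"tz": 0,"wx": 0,"wy": 0,"wz": 0,"claw": 0.8},
    {"tx": 28,"ty": 27,"tz": 0,"wx": 0,"wy": 0,"wz": 0,"claw": 0.8},
    {"tx": 28,"ty": 27,"tz": 0,"wx": 0,"wy": 0,"wz": 0,"claw": 0.8},
    {"tx": 28,"ty": 27,"tz": 0,"wx": 0,"wy": 0,"wz": 0,"claw": 0.8}
  ]
}}

```text
time_s: 1.53
position: [0.5439, -0.2382, 0.258]
tcp_rot: [-0.0, 0.992, 0.124, -0.0]
contact_force: [0.6, -0.5, 0.0]
width: 0.0684
finger_force: 0.0
```

Run:
```python
from h import *
np.set_printoptions(precision=4,suppress=True)
o=sensors.get_obs(); print(o['time_s'],o['position'],o['tcp_rot'],o['joint_positions'],o['width'])
im=[]
for n,cr in(("scene",(130,170,290,350)),("top",(270,100,430,280))):
    c=snap(n,n+"1"); x0,y0,x1,y1=cr; im.append(cv2.resize(c["image"][y0:y1,x0:x1],None,fx=2.5,fy=2.5,interpolation=cv2.INTER_CUBIC))
    print(proj(c,o['position']),proj(c,o['position']-[0,0,.054]))
cv2.imwrite("pics/c1.png",np.hstack(im))
```

```text
1.5333 [ 0.5439 -0.2382  0.258 ] [-0.      0.9923  0.1236 -0.0004] [ 0.5372  0.4187 -0.2264  1.7327  0.1087  1.0031 -1.0519] 0.06836091921074733
[np.float64(152.6423006305258), np.float64(201.00961057293455)] [np.float64(157.18774911217668), np.float64(222.33651628234216)]
[np.float64(367.6164192924331), np.float64(173.46984798066717)] [np.float64(364.1675334704221), np.float64(178.76695396758478)]
```

View pics/c1.png

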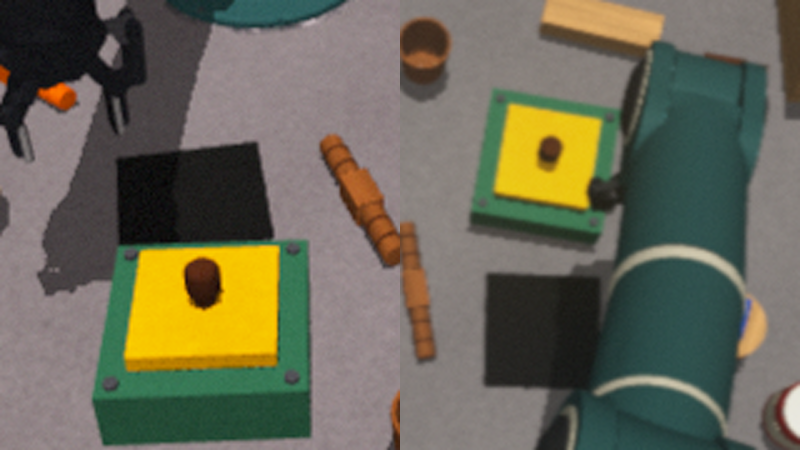

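Scene half: gripper hanging up-left, fingertips about (28,145) and (118,125), matching the projected TCP; knob at (203,280). The move came up short because of speed limits, so I'll continue to above the knob and descend.

Request:
{"method": "send_rows", "body": {
  "deltas": [
    {"tx": 31,"ty": 29,"tz": 0,"wx": 0,"wy": 0,"wz": 0,"claw": 0.8},
    {"tx": 62,"ty": 58,"tz": 0,"wx": 0,"wy": 0,"wz": 0,"claw": 0.8},
    {"tx": 94,"ty": 87,"tz": 0,"wx": 0,"wy": 0,"wz": 0,"claw": 0.8},
    {"tx": 94,"ty": 87,"tz": 0,"wx": 0,"wy": 0,"wz": 0,"claw": 0.8},
    {"tx": 94,"ty": 87,"tz": -15,"wx": 0,"wy": 0,"wz": 0,"claw": 0.8},
    {"tx": 94,"ty": 87,"tz": -40,"wx": 0,"wy": 0,"wz": 0,"claw": 0.8},
    {"tx": 94,"ty": 87,"tz": -65,"wx": 0,"wy": 0,"wz": 0,"claw": 0.8},
    {"tx": 94,"ty": 87,"tz": -85,"wx": 0,"wy": 0,"wz": 0,"claw": 0.8},
    {"tx": 94,"ty": 87,"tz": -101,"wx": 0,"wy": 0,"wz": 0,"claw": 0.8},
    {"tx": 94,"ty": 87,"tz": -101,"wx": 0,"wy": 0,"wz": 0,"claw": 0.8},
    {"tx": 94,"ty": 87,"tz": -101,"wx": 0,"wy": 0,"wz": 0,"claw": 0.8}
  ]
}}

```text
time_s: 2.55
position: [0.6377, -0.152, 0.1571]
tcp_rot: [-0.0, 0.992, 0.123, -0.001]
contact_force: [0.2, -0.2, 0.3]
width: 0.0683
finger_force: 0.0
```

Request:
{"method": "send_rows", "body": {
  "deltas": [
    {"tx": 0,"ty": 0,"tz": 0,"wx": 0,"wy": 0,"wz": 0,"claw": 0.2},
    {"tx": 0,"ty": 0,"tz": 0,"wx": 0,"wy": 0,"wz": 0,"claw": 0.2},
    {"tx": 0,"ty": 0,"tz": 0,"wx": 0,"wy": 0,"wz": 0,"claw": 0.1},
    {"tx": 0,"ty": 0,"tz": 0,"wx": 0,"wy": 0,"wz": 0,"claw": 0.1},
    {"tx": 0,"ty": 0,"tz": 0,"wx": 0,"wy": 0,"wz": 0,"claw": 0.1},
    {"tx": 0,"ty": 0,"tz": 0,"wx": 0,"wy": 0,"wz": 0,"claw": 0.1},
    {"tx": 0,"ty": 0,"tz": 0,"wx": 0,"wy": 0,"wz": 0,"claw": 0.1},
    {"tx": 0,"ty": 0,"tz": 0,"wx": 0,"wy": 0,"wz": 0,"claw": 0.1}
  ],
  "grip_force": 50
}}

```text
time_s: 3.22
position: [0.6386, -0.1513, 0.1586]
tcp_rot: [0.0, 0.992, 0.124, 0.001]
contact_force: [-2.8, -0.1, 9.0]
width: 0.0281
finger_force: 49.0
```

Request:
{"method": "send_rows", "body": {
  "deltas": [
    {"tx": 0,"ty": 0,"tz": 3,"wx": 0,"wy": 0,"wz": 0,"claw": 0.1},
    {"tx": 0,"ty": 0,"tz": 10,"wx": 0,"wy": 0,"wz": 0,"claw": 0.1},
    {"tx": 0,"ty": 0,"tz": 20,"wx": 0,"wy": 0,"wz": 0,"claw": 0.1},
    {"tx": 0,"ty": 0,"tz": 35,"wx": 0,"wy": 0,"wz": 0,"claw": 0.1},
    {"tx": 0,"ty": 0,"tz": 50,"wx": 0,"wy": 0,"wz": 0,"claw": 0.1},
    {"tx": 0,"ty": 0,"tz": 60,"wx": 0,"wy": 0,"wz": 0,"claw": 0.1},
    {"tx": 0,"ty": 0,"tz": 60,"wx": 0,"wy": 0,"wz": 0,"claw": 0.1},
    {"tx": 0,"ty": 0,"tz": 60,"wx": 0,"wy": 0,"wz": 0,"claw": 0.1}
  ]
}}

```text
time_s: 3.88
position: [0.6383, -0.1511, 0.2177]
tcp_rot: [0.0, 0.992, 0.124, 0.0]
contact_force: [-0.8, 0.3, -3.5]
width: 0.0282
finger_force: 49.5
```

```bash
cat > two.py <<'E'
import sys
from h import *
np.set_printoptions(precision=4,suppress=True)
o=sensors.get_obs(); print(round(o['time_s'],2),o['position'],o['tcp_rot'],o['joint_positions'],round(o['width'],4),o['contact_force'])
# usage: tag s x0 y0 x1 y1 (scene) x0 y0 x1 y1 (top)
t=sys.argv[1]; s=float(sys.argv[2]); v=list(map(int,sys.argv[3:])); im=[]
for n,cr in(("scene",v[:4]),("top",v[4:])):
    c=read_camera(n)["image"]; np.save(f"pics/{t}_{n}.npy",c); x0,y0,x1,y1=cr; im.append(cv2.resize(c[y0:y1,x0:x1],None,fx=s,fy=s,interpolation=cv2.INTER_CUBIC))
cv2.imwrite(f"pics/{t}.png",np.hstack(im))
E
python3 two.py c2 2.5 130 170 290 350 270 100 430 280
```

```text
3.88 [ 0.6383 -0.1511  0.2177] [0.0002 0.9923 0.1236 0.0004] [ 0.3569  0.5687 -0.2402  1.5993  0.1538  0.9913 -1.2542] 0.0282 [-0.8021  0.2944 -3.4869]
```

View pics/c2.png

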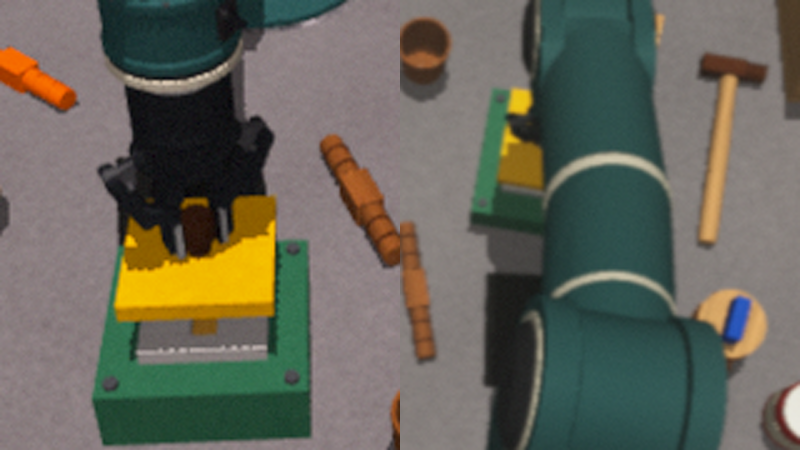

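The picture shows the cover lifted level off the collar (yellow edge at (195,305) in the scene half), with the slot and brass plate visible below. Now the mat centre by segmentation.

Run:
```python
from h import *
S,T=cam("scene"),cam("top"); np.set_printoptions(precision=4,suppress=True)
for n,c,roi in(("top0",T,(295,200,360,262)),("scene0",S,(165,215,250,270))):
    im=np.load(f"pics/{n}.npy"); x0,y0,x1,y1=roi; m=(im[y0:y1,x0:x1].max(2)<50).astype(np.uint8)
    cs=max(cv2.findContours(m,0,cv2.CHAIN_APPROX_NONE)[0],key=cv2.contourArea)
    q=cv2.approxPolyDP(cv2.convexHull(cs),4,True)[:,0]+[x0,y0]
    print(n,q.tolist()); W=np.array([atz(c,u,v,.004)[:2] for u,v in q]); print(W, W.mean(0))
```

```text
top0 [[306, 210], [348, 212], [348, 254], [304, 252]]
[[ 0.4979 -0.0799]
 [ 0.4883 -0.2176]
 [ 0.3499 -0.2102]
 [ 0.3594 -0.0685]] [ 0.4239 -0.1441]
scene0 [[232, 228], [237, 265], [178, 267], [177, 234]]
[[ 0.3601 -0.0658]
 [ 0.5019 -0.0776]
 [ 0.474  -0.2178]
 [ 0.3493 -0.2106]] [ 0.4213 -0.143 ]
```

Request:
{"method": "send_rows", "body": {
  "deltas": [
    {"tx": -30,"ty": 1,"tz": 0,"wx": 0,"wy": 0,"wz": 0.2,"claw": 0.1},
    {"tx": -65,"ty": 2,"tz": 0,"wx": 0,"wy": 0,"wz": 0.5,"claw": 0.1},
    {"tx": -100,"ty": 3,"tz": 0,"wx": 0,"wy": 0,"wz": 0.8,"claw": 0.1},
    {"tx": -135,"ty": 5,"tz": 0,"wx": 0,"wy": 0,"wz": 1.1,"claw": 0.1},
    {"tx": -170,"ty": 6,"tz": 0,"wx": 0,"wy": 0,"wz": 1.45,"claw": 0.1},
    {"tx": -200,"ty": 7,"tz": -5,"wx": 0,"wy": 0,"wz": 1.45,"claw": 0.1},
    {"tx": -215,"ty": 7.5,"tz": -25,"wx": 0,"wy": 0,"wz": 1.45,"claw": 0.1},
    {"tx": -215,"ty": 7.5,"tz": -45,"wx": 0,"wy": 0,"wz": 1.45,"claw": 0.1},
    {"tx": -215,"ty": 7.5,"tz": -65,"wx": 0,"wy": 0,"wz": 1.45,"claw": 0.1},
    {"tx": -215,"ty": 7.5,"tz": -85,"wx": 0,"wy": 0,"wz": 1.45,"claw": 0.1},
    {"tx": -215,"ty": 7.5,"tz": -100,"wx": 0,"wy": 0,"wz": 1.45,"claw": 0.1},
    {"tx": -215,"ty": 7.5,"tz": -100,"wx": 0,"wy": 0,"wz": 1.45,"claw": 0.1}
  ]
}}

```text
time_s: 4.98
position: [0.4217, -0.143, 0.1145]
tcp_rot: [-0.001, 0.983, 0.186, -0.002]
contact_force: [-0.8, 0.8, -2.1]
width: 0.0281
finger_force: 49.9
```

Request:
{"method": "send_rows", "body": {
  "deltas": [
    {"tx": 1,"ty": 0,"tz": -5,"wx": 0,"wy": 0,"wz": 0,"claw": 0.1},
    {"tx": 1,"ty": 0,"tz": -10,"wx": 0,"wy": 0,"wz": 0,"claw": 0.1},
    {"tx": 1,"ty": 0,"tz": -14,"wx": 0,"wy": 0,"wz": 0,"claw": 0.1},
    {"tx": 1,"ty": 0,"tz": -16,"wx": 0,"wy": 0,"wz": 0,"claw": 0.1},
    {"tx": 1,"ty": 0,"tz": -17,"wx": 0,"wy": 0,"wz": 0,"claw": 0.1},
    {"tx": 1,"ty": 0,"tz": -17,"wx": 0,"wy": 0,"wz": 0,"claw": 0.1},
    {"tx": 1,"ty": 0,"tz": -17,"wx": 0,"wy": 0,"wz": 0,"claw": 0.1}
  ]
}}

```text
time_s: 5.57
position: [0.4243, -0.1436, 0.1005]
tcp_rot: [0.0, 0.983, 0.186, 0.0]
contact_force: [0.6, -0.1, -2.7]
width: 0.0283
finger_force: 49.9
```

Run:
```python
from h import *
o=sensors.get_obs(); print(o['position'],o['contact_force'],o['width'])
```

```text
[ 0.42430592 -0.14358283  0.10046232] [ 0.61769481 -0.08590913 -2.69726075] 0.02828371727833609
```

Request:
{"method": "send_rows", "body": {
  "deltas": [
    {"tx": 0,"ty": 0,"tz": -1,"wx": 0,"wy": 0,"wz": 0,"claw": 0.1},
    {"tx": 0,"ty": 0,"tz": -1.5,"wx": 0,"wy": 0,"wz": 0,"claw": 0.1},
    {"tx": 0,"ty": 0,"tz": -2,"wx": 0,"wy": 0,"wz": 0,"claw": 0.1},
    {"tx": 0,"ty": 0,"tz": -2,"wx": 0,"wy": 0,"wz": 0,"claw": 0.1},
    {"tx": 0,"ty": 0,"tz": -2,"wx": 0,"wy": 0,"wz": 0,"claw": 0.1}
  ]
}}

```text
time_s: 5.98
position: [0.4244, -0.1436, 0.0994]
tcp_rot: [0.0, 0.983, 0.186, 0.0]
contact_force: [-11.2, 3.9, 35.1]
width: 0.0285
finger_force: 53.5
```

Request:
{"method": "send_rows", "body": {
  "deltas": [
    {"tx": 0,"ty": 0,"tz": 0.5,"wx": 0,"wy": 0,"wz": 0,"claw": 0.2},
    {"tx": 0,"ty": 0,"tz": 1,"wx": 0,"wy": 0,"wz": 0,"claw": 0.4},
    {"tx": 0,"ty": 0,"tz": 1,"wx": 0,"wy": 0,"wz": 0,"claw": 0.6},
    {"tx": 0,"ty": 0,"tz": 1,"wx": 0,"wy": 0,"wz": 0,"claw": 0.7},
    {"tx": 0,"ty": 0,"tz": 1,"wx": 0,"wy": 0,"wz": 0,"claw": 0.7},
    {"tx": 0,"ty": 0,"tz": 30,"wx": 0,"wy": 0,"wz": 0,"claw": 0.7},
    {"tx": 0,"ty": 0,"tz": 65,"wx": 0,"wy": 0,"wz": 0,"claw": 0.7},
    {"tx": 0,"ty": 0,"tz": 100,"wx": 0,"wy": 0,"wz": 0,"claw": 0.7},
    {"tx": 0,"ty": -15,"tz": 130,"wx": 0,"wy": 0,"wz": -1,"claw": 0.7},
    {"tx": 0,"ty": -45,"tz": 150,"wx": 0,"wy": 0,"wz": -2,"claw": 0.7},
    {"tx": -2,"ty": -80,"tz": 155,"wx": 0,"wy": 0,"wz": -3.2,"claw": 0.7},
    {"tx": -5,"ty": -115,"tz": 155,"wx": 0,"wy": 0,"wz": -4.5,"claw": 0.7}
  ]
}}

```text
time_s: 6.98
position: [0.4197, -0.2601, 0.2554]
tcp_rot: [0.001, 1.0, -0.011, 0.002]
contact_force: [0.4, 0.6, -0.5]
width: 0.0595
finger_force: 0.0
```

Request:
{"method": "send_rows", "body": {
  "deltas": [
    {"tx": -3,"ty": -30,"tz": 0,"wx": 0,"wy": 0,"wz": -1.3,"claw": 0.7},
    {"tx": -6,"ty": -65,"tz": 0,"wx": 0,"wy": 0,"wz": -2.6,"claw": 0.7},
    {"tx": -7,"ty": -100,"tz": 0,"wx": 0,"wy": 0,"wz": -3.9,"claw": 0.7},
    {"tx": -7,"ty": -110,"tz": 0,"wx": 0,"wy": 0,"wz": -3.9,"claw": 0.7},
    {"tx": -7,"ty": -110,"tz": 0,"wx": 0,"wy": 0,"wz": -3.9,"claw": 0.7}
  ]
}}

```text
time_s: 7.4
position: [0.4113, -0.3713, 0.2527]
tcp_rot: [0.0, 0.984, -0.18, -0.0]
contact_force: [0.2, 0.3, -0.4]
width: 0.0598
finger_force: 0.0
```

```bash
python3 two.py c3 3.3 160 210 260 350 280 120 400 260
```

```text
7.4 [ 0.4113 -0.3713  0.2527] [ 0.0003  0.9836 -0.1803 -0.0003] [ 0.7284  0.3487 -0.0611  1.8413  0.0265  0.9526 -1.2777] 0.0598 [ 0.1554  0.267  -0.3539]
```

View pics/c3.png

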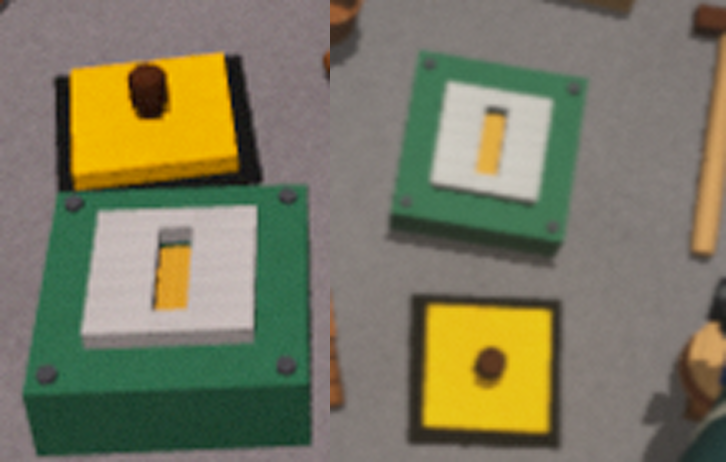

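Cover sits upright, centred on the mat with an even black border on all sides. The slot runs along the mount's near-world-x. I'll descend on the drum grip, and measure the collar by a fit.

Request:
{"method": "send_rows", "body": {
  "deltas": [
    {"tx": 0.5,"ty": 3,"tz": -20,"wx": 0,"wy": 0,"wz": 0,"claw": 0.7},
    {"tx": 0.5,"ty": 3,"tz": -45,"wx": 0,"wy": 0,"wz": 0,"claw": 0.7},
    {"tx": 0.5,"ty": 3,"tz": -65,"wx": 0,"wy": 0,"wz": 0,"claw": 0.7},
    {"tx": 0.5,"ty": 3,"tz": -78,"wx": 0,"wy": 0,"wz": 0,"claw": 0.7},
    {"tx": 0.5,"ty": 3,"tz": -84,"wx": 0,"wy": 0,"wz": 0,"claw": 0.7},
    {"tx": 0.5,"ty": 3,"tz": -84,"wx": 0,"wy": 0,"wz": 0,"claw": 0.6},
    {"tx": 0.5,"ty": 3,"tz": -84,"wx": 0,"wy": 0,"wz": 0,"claw": 0.4},
    {"tx": 0.5,"ty": 3,"tz": -84,"wx": 0,"wy": 0,"wz": 0,"claw": 0.2},
    {"tx": 0.5,"ty": 3,"tz": -84,"wx": 0,"wy": 0,"wz": 0,"claw": 0.05},
    {"tx": 0.5,"ty": 3,"tz": -84,"wx": 0,"wy": 0,"wz": 0,"claw": 0.05},
    {"tx": 0.5,"ty": 3,"tz": -84,"wx": 0,"wy": 0,"wz": 0,"claw": 0.05},
    {"tx": 0.5,"ty": 3,"tz": -84,"wx": 0,"wy": 0,"wz": 0,"claw": 0.05}
  ],
  "grip_force": 90
}}

```text
time_s: 8.5
position: [0.4131, -0.3658, 0.1703]
tcp_rot: [0.0, 0.984, -0.178, 0.001]
contact_force: [-0.7, 0.6, 7.7]
width: 0.0186
finger_force: 88.3
```

Run:
```python
from h import *
from scipy.optimize import least_squares
S,T=cam("scene"),cam("top"); np.set_printoptions(precision=4,suppress=True)
tp=[((x-330)/3.3+280,y/3.3+120) for x,y in[(448,82),(553,98),(540,202),(432,182)]]
sc=[(x/3.3+160,y/3.3+210) for x,y in[(255,331),(82,333),(98,210),(257,206)]]
sg=np.array([[1,1],[1,-1],[-1,-1],[-1,1]])*.052
def pts(q): c,s=np.cos(q[2]),np.sin(q[2]); return [[q[0]+c*g[0]-s*g[1],q[1]+s*g[0]+c*g[1],.075] for g in sg]
for nm,cc in(("both",[(S,sc),(T,tp)]),("S",[(S,sc)]),("T",[(T,tp)])):
    f=lambda q:np.concatenate([np.subtract([proj(c,w) for w in pts(q)],m).ravel() for c,m in cc])
    r=least_squares(f,[.64,-.15,-.19]); print(nm,r.x,np.sqrt(np.mean(r.fun**2)))
# slot brass corners top at z=.059 centre
print(tri(S,(174/3.3+160,275/3.3+210),T,((491-330)/3.3+280,142/3.3+120)))
print('drum per cam', atz(S,107.2,234.5,.09),atz(T,402.8,229.4,.09),atz(S,211,276.2,.117),atz(T,330.4,158,.117))
o=sensors.get_obs(); print(o['position'],o['contact_force'],o['moment'],o['width'])
```

```text
both [ 0.6371 -0.1514 -0.1961] 0.8618281241007385
S [ 0.6378 -0.1497 -0.2014] 0.39656178501456546
T [ 0.6364 -0.1555 -0.1877] 0.28154972844198967
(array([ 0.6375, -0.152 ,  0.0682]), np.float64(0.004193268893807755))
drum per cam [ 0.4152 -0.3658  0.09  ] [ 0.4116 -0.3702  0.09  ] [ 0.6355 -0.1488  0.117 ] [ 0.638  -0.1538  0.117 ]
[ 0.4131 -0.3658  0.1703] [-0.7452  0.5738  7.7427] [ 0.4058  0.149  -0.0331] 0.01861813911484919
```

Request:
{"method": "send_rows", "body": {
  "deltas": [
    {"tx": 0,"ty": 0,"tz": 4,"wx": 0,"wy": 0,"wz": 0,"claw": 0.05},
    {"tx": 0,"ty": 0,"tz": 15,"wx": 0,"wy": 0,"wz": 0,"claw": 0.05},
    {"tx": 0,"ty": 0,"tz": 35,"wx": 0,"wy": 0,"wz": 0,"claw": 0.05},
    {"tx": 0,"ty": 0,"tz": 60,"wx": 0,"wy": 0,"wz": 0,"claw": 0.05},
    {"tx": 0,"ty": 0,"tz": 85,"wx": 0,"wy": 0,"wz": 0,"claw": 0.05},
    {"tx": 0,"ty": 0,"tz": 105,"wx": 0,"wy": 0,"wz": 0,"claw": 0.05},
    {"tx": 10,"ty": 10,"tz": 110,"wx": 0,"wy": 0,"wz": 0.2,"claw": 0.05},
    {"tx": 30,"ty": 29,"tz": 110,"wx": 0,"wy": 0,"wz": 0.5,"claw": 0.05},
    {"tx": 52,"ty": 50,"tz": 110,"wx": 0,"wy": 0,"wz": 0.8,"claw": 0.05},
    {"tx": 77,"ty": 74,"tz": 110,"wx": 0,"wy": 0,"wz": 1.1,"claw": 0.05},
    {"tx": 102,"ty": 98,"tz": 110,"wx": 0,"wy": 0,"wz": 1.4,"claw": 0.05},
    {"tx": 127,"ty": 122,"tz": 110,"wx": 0,"wy": 0,"wz": 1.86,"claw": 0.05}
  ]
}}

```text
time_s: 9.5
position: [0.5406, -0.2418, 0.2797]
tcp_rot: [-0.0, 0.995, -0.097, -0.0]
contact_force: [0.6, -1.8, -4.8]
width: 0.0187
finger_force: 88.4
```

Request:
{"method": "send_rows", "body": {
  "deltas": [
    {"tx": 25,"ty": 24,"tz": 0,"wx": 0,"wy": 0,"wz": 0,"claw": 0.05},
    {"tx": 50,"ty": 48,"tz": 0,"wx": 0,"wy": 0,"wz": 0,"claw": 0.05},
    {"tx": 75,"ty": 71,"tz": 0,"wx": 0,"wy": 0,"wz": 0,"claw": 0.05},
    {"tx": 90,"ty": 86,"tz": 0,"wx": 0,"wy": 0,"wz": 0,"claw": 0.05},
    {"tx": 97,"ty": 94,"tz": 0,"wx": 0,"wy": 0,"wz": 0,"claw": 0.05},
    {"tx": 97,"ty": 94,"tz": 0,"wx": 0,"wy": 0,"wz": 0,"claw": 0.05},
    {"tx": 97,"ty": 94,"tz": 0,"wx": 0,"wy": 0,"wz": 0,"claw": 0.05}
  ]
}}

```text
time_s: 10.08
position: [0.6364, -0.1494, 0.2792]
tcp_rot: [0.0, 0.995, -0.098, -0.0]
contact_force: [-0.9, -1.4, -4.9]
width: 0.0186
finger_force: 88.3
```

```bash
python3 two.py c4 4.5 165 190 265 320 300 100 380 230
```

```text
10.08 [ 0.6364 -0.1494  0.2792] [ 0.0001  0.9952 -0.0977 -0.0003] [ 0.3197  0.4984 -0.1901  1.555   0.1018  1.0986 -1.6607] 0.0186 [-0.8614 -1.4083 -4.8997]
```

View pics/c4.png

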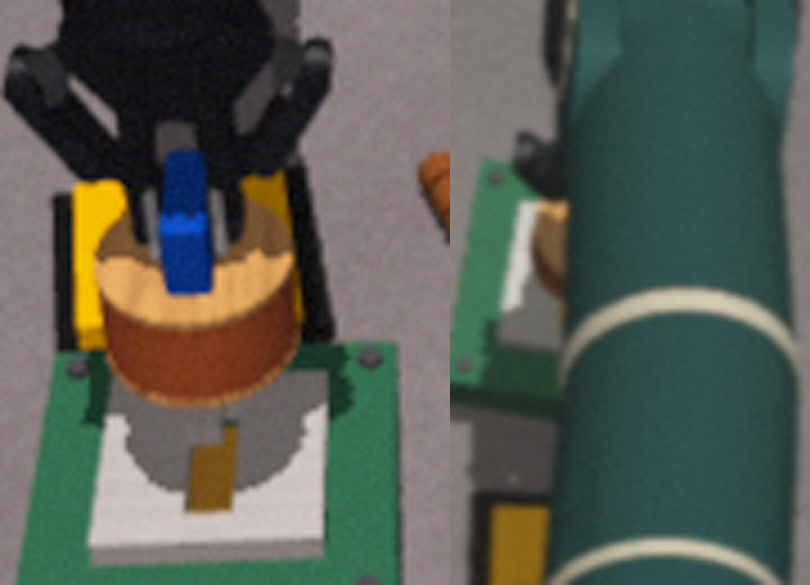

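Scene half: drum held squarely above the mount, disc spanning u 97–295 with front edge at v 327, slot below it at (212,480). Checking its silhouette against the TCP.

Run:
```python
from h import *
from scipy.optimize import least_squares
S=cam("scene"); th=np.linspace(0,6.283,361)
m=np.array([97/4.5+165,295/4.5+165,327/4.5+190,405/4.5+190])
def ex(q):
    A=np.array([proj(S,[q[0]+.042*np.cos(t),q[1]+.042*np.sin(t),q[2]+.084]) for t in th])
    B=np.array([proj(S,[q[0]+.042*np.cos(t),q[1]+.042*np.sin(t),q[2]+.034]) for t in th])
    return np.array([A[:,0].min(),A[:,0].max(),A[:,1].max(),B[:,1].max()])
print(m,ex([.6364,-.1494,.115]))
r=least_squares(lambda q:ex(q)-m,[.6364,-.1494,.115],x_scale=.01,diff_step=1e-3); print(r.x,r.fun)
r=least_squares(lambda q:ex([q[0],q[1],.115])-m,[.6364,-.1494],diff_step=1e-3); print(r.x,r.fun)
```

```text
[186.55555556 230.55555556 262.66666667 280.        ] [184.79575785 228.78154593 262.05699949 280.74971881]
[ 0.63025238 -0.14584306  0.10824126] [ 0.24932078 -0.25163274 -0.56862177  0.58942485]
[ 0.63703534 -0.14608097] [ 0.01924036 -0.0193271  -0.68090262  0.67768309]
```

Run:
```python
from h import *
S=cam("scene"); f=lambda p:np.round(proj(S,p),1)
d=np.array([.981,-.195])
b=np.array([.6364,-.1494])+.027*d
print('grip front bottom pred',f([*b,.199]),'meas',(188/4.5+165,292/4.5+190))
for dy in(0,.003): print('blue', f([*(b+[0,dy]),.199]))
g=np.load('pics/c4_scene.npy').astype(int); m=(g[...,0]>110)&(g[...,2]<60)&(g[...,0]-g[...,1]>50)
for v in(240,244,248,252): u=np.where(m[v])[0]; print(v,u.min(),u.max())
for z in(.204,.21,.218,.226): print(z,[f([*(b+s*.01*np.array([.195,.981])),z]) for s in(-1,1)])
print('slot near edge at scene', atz(S,211.6,303.8,.075)[:2]-.035*d, atz(S,211.7,512/4.5+190,.075)[:2]-.035*d)
```

```text
grip front bottom pred [205.9 256.5] meas (206.77777777777777, 254.88888888888889)
blue [205.9 256.5]
blue [207.5 256.2]
240 200 210
244 201 209
248 201 210
252 202 210
0.204 [array([200.2, 254.7]), array([211. , 254.3])]
0.21 [array([199.9, 252.3]), array([210.7, 252. ])]
0.218 [array([199.4, 249.2]), array([210.3, 248.8])]
0.226 [array([199., 246.]), array([209.9, 245.6])]
slot near edge at scene [ 0.63743343 -0.14946932] [ 0.63742436 -0.14926409]
```

Request:
{"method": "send_rows", "body": {
  "deltas": [
    {"tx": 0.5,"ty": -2.5,"tz": -10,"wx": 0,"wy": 0,"wz": 0,"claw": 0.05},
    {"tx": 0.5,"ty": -2.5,"tz": -20,"wx": 0,"wy": 0,"wz": 0,"claw": 0.05},
    {"tx": 0.5,"ty": -2.5,"tz": -30,"wx": 0,"wy": 0,"wz": 0,"claw": 0.05},
    {"tx": 0.5,"ty": -2.5,"tz": -34,"wx": 0,"wy": 0,"wz": 0,"claw": 0.05},
    {"tx": 0.5,"ty": -2.5,"tz": -37,"wx": 0,"wy": 0,"wz": 0,"claw": 0.05},
    {"tx": 0.5,"ty": -2.5,"tz": -39,"wx": 0,"wy": 0,"wz": 0,"claw": 0.05},
    {"tx": 0.5,"ty": -2.5,"tz": -41,"wx": 0,"wy": 0,"wz": 0,"claw": 0.05},
    {"tx": 0.5,"ty": -2.5,"tz": -42,"wx": 0,"wy": 0,"wz": 0,"claw": 0.05},
    {"tx": 0.5,"ty": -2.5,"tz": -43,"wx": 0,"wy": 0,"wz": 0,"claw": 0.05},
    {"tx": 0.5,"ty": -2.5,"tz": -43,"wx": 0,"wy": 0,"wz": 0,"claw": 0.05}
  ]
}}

```text
time_s: 11.02
position: [0.6372, -0.152, 0.2363]
tcp_rot: [-0.0, 0.995, -0.098, 0.0]
contact_force: [0.5, -0.7, -3.9]
width: 0.0186
finger_force: 88.3
```

Request:
{"method": "send_rows", "body": {
  "deltas": [
    {"tx": 0,"ty": 0,"tz": -2,"wx": 0,"wy": 0,"wz": 0,"claw": 0.05},
    {"tx": 0,"ty": 0,"tz": -4,"wx": 0,"wy": 0,"wz": 0,"claw": 0.05},
    {"tx": 0,"ty": 0,"tz": -6,"wx": 0,"wy": 0,"wz": 0,"claw": 0.05},
    {"tx": 0,"ty": 0,"tz": -8,"wx": 0,"wy": 0,"wz": 0,"claw": 0.05},
    {"tx": 0,"ty": 0,"tz": -10,"wx": 0,"wy": 0,"wz": 0,"claw": 0.05},
    {"tx": 0,"ty": 0,"tz": -12,"wx": 0,"wy": 0,"wz": 0,"claw": 0.05},
    {"tx": 0,"ty": 0,"tz": -14,"wx": 0,"wy": 0,"wz": 0,"claw": 0.05},
    {"tx": 0,"ty": 0,"tz": -16,"wx": 0,"wy": 0,"wz": 0,"claw": 0.05},
    {"tx": 0,"ty": 0,"tz": -16,"wx": 0,"wy": 0,"wz": 0,"claw": 0.05}
  ]
}}

```text
time_s: 11.77
position: [0.6373, -0.152, 0.2202]
tcp_rot: [-0.0, 0.995, -0.098, 0.0]
contact_force: [-0.7, 0.4, 1.7]
width: 0.0186
finger_force: 89.1
```

Request:
{"method": "send_rows", "body": {
  "deltas": [
    {"tx": 0,"ty": 0,"tz": -2,"wx": 0,"wy": 0,"wz": 0,"claw": 0.05},
    {"tx": 0,"ty": 0,"tz": -4,"wx": 0,"wy": 0,"wz": 0,"claw": 0.05},
    {"tx": 0,"ty": 0,"tz": -6,"wx": 0,"wy": 0,"wz": 0,"claw": 0.05},
    {"tx": 0,"ty": 0,"tz": -8,"wx": 0,"wy": 0,"wz": 0,"claw": 0.05},
    {"tx": 0,"ty": 0,"tz": -9,"wx": 0,"wy": 0,"wz": 0,"claw": 0.05},
    {"tx": 0,"ty": 0,"tz": -9,"wx": 0,"wy": 0,"wz": 0,"claw": 0.05},
    {"tx": 0,"ty": 0,"tz": -9,"wx": 0,"wy": 0,"wz": 0,"claw": 0.05}
  ]
}}

```text
time_s: 12.35
position: [0.6374, -0.1521, 0.2115]
tcp_rot: [-0.0, 0.995, -0.098, 0.0]
contact_force: [-1.2, -0.0, 6.5]
width: 0.0188
finger_force: 89.8
```

Request:
{"method": "send_rows", "body": {
  "deltas": [
    {"tx": 0,"ty": 0,"tz": -1.5,"wx": 0,"wy": 0,"wz": 0,"claw": 0.05},
    {"tx": 0,"ty": 0,"tz": -3,"wx": 0,"wy": 0,"wz": 0,"claw": 0.05},
    {"tx": 0,"ty": 0,"tz": -4,"wx": 0,"wy": 0,"wz": 0,"claw": 0.05},
    {"tx": 0,"ty": 0,"tz": -4,"wx": 0,"wy": 0,"wz": 0,"claw": 0.05},
    {"tx": 0,"ty": 0,"tz": -4,"wx": 0,"wy": 0,"wz": 0,"claw": 0.05}
  ]
}}

```text
time_s: 12.77
position: [0.6376, -0.1521, 0.2081]
tcp_rot: [0.0, 0.995, -0.098, 0.001]
contact_force: [-2.7, -0.3, 12.6]
width: 0.0186
finger_force: 91.2
```

Request:
{"method": "send_rows", "body": {
  "deltas": [
    {"tx": 0,"ty": 0,"tz": 1,"wx": 0,"wy": 0,"wz": 0,"claw": 0.05},
    {"tx": 0,"ty": 0,"tz": 1,"wx": 0,"wy": 0,"wz": 0,"claw": 0.05},
    {"tx": 0,"ty": 0,"tz": 1,"wx": 0,"wy": 0,"wz": 0.8,"claw": 0.05},
    {"tx": 0,"ty": 0,"tz": 1,"wx": 0,"wy": 0,"wz": 1.6,"claw": 0.05},
    {"tx": 0,"ty": 0,"tz": 1,"wx": 0,"wy": 0,"wz": 2.4,"claw": 0.05},
    {"tx": 0,"ty": 0,"tz": 1,"wx": 0,"wy": 0,"wz": 3.2,"claw": 0.05},
    {"tx": 0,"ty": 0,"tz": 1,"wx": 0,"wy": 0,"wz": 4,"claw": 0.05},
    {"tx": 0,"ty": 0,"tz": 1,"wx": 0,"wy": 0,"wz": 4,"claw": 0.05}
  ]
}}

```text
time_s: 13.43
position: [0.6374, -0.1518, 0.2086]
tcp_rot: [-0.0, 0.997, 0.079, 0.0]
contact_force: [-1.7, 1.3, 7.8]
width: 0.0188
finger_force: 90.4
```

Run:
```python
from h import *
np.set_printoptions(precision=4,suppress=True)
o=sensors.get_obs(); print(o['position'],o['tcp_rot'],o['contact_force'],o['moment'],o['joint_positions'])
```

```text
[ 0.6374 -0.1518  0.2086] [-0.0002  0.9969  0.0787  0.0003] [-1.7216  1.3322  7.7519] [0.5433 0.7232 0.0222] [ 0.3743  0.5804 -0.2625  1.6066  0.1718  0.977  -1.3566]
```

Request:
{"method": "send_rows", "body": {
  "deltas": [
    {"tx": 0,"ty": 0,"tz": -0.5,"wx": 0,"wy": 0,"wz": 1.2,"claw": 0.05},
    {"tx": 0,"ty": 0,"tz": -0.5,"wx": 0,"wy": 0,"wz": 2.4,"claw": 0.05},
    {"tx": 0,"ty": 0,"tz": -0.5,"wx": 0,"wy": 0,"wz": 3.6,"claw": 0.05},
    {"tx": 0,"ty": 0,"tz": -0.5,"wx": 0,"wy": 0,"wz": 4.8,"claw": 0.05},
    {"tx": 0,"ty": 0,"tz": -0.5,"wx": 0,"wy": 0,"wz": 6,"claw": 0.05},
    {"tx": 0,"ty": 0,"tz": -0.5,"wx": 0,"wy": 0,"wz": 7.2,"claw": 0.05},
    {"tx": 0,"ty": 0,"tz": -0.5,"wx": 0,"wy": 0,"wz": 8.4,"claw": 0.05},
    {"tx": 0,"ty": 0,"tz": -0.5,"wx": 0,"wy": 0,"wz": 9.6,"claw": 0.05},
    {"tx": 0,"ty": 0,"tz": -0.5,"wx": 0,"wy": 0,"wz": 10.8,"claw": 0.05},
    {"tx": 0,"ty": 0,"tz": -0.5,"wx": 0,"wy": 0,"wz": 12,"claw": 0.05},
    {"tx": 0,"ty": 0,"tz": -0.5,"wx": 0,"wy": 0,"wz": 13.2,"claw": 0.05},
    {"tx": 0,"ty": 0,"tz": -0.5,"wx": 0,"wy": 0,"wz": 14,"claw": 0.05}
  ]
}}

```text
time_s: 14.43
position: [0.6367, -0.1514, 0.2081]
tcp_rot: [-0.001, 0.771, 0.637, -0.0]
contact_force: [-10.1, 3.4, 14.1]
width: 0.0185
finger_force: 91.1
```

Request:
{"method": "send_rows", "body": {
  "deltas": [
    {"tx": 0,"ty": 0,"tz": 0,"wx": 0,"wy": 0,"wz": 0,"claw": 0.05},
    {"tx": 0,"ty": 0,"tz": 0,"wx": 0,"wy": 0,"wz": 0,"claw": 0.05}
  ]
}}

```text
time_s: 14.6
position: [0.6367, -0.1514, 0.2081]
tcp_rot: [-0.001, 0.773, 0.635, -0.0]
contact_force: [-9.1, 4.0, 14.7]
width: 0.0187
finger_force: 91.2
```

Run:
```python
from h import *
from scipy.spatial.transform import Rotation as R
np.set_printoptions(precision=4,suppress=True)
o=sensors.get_obs(); M=R.from_quat(o['tcp_rot'],scalar_first=True).as_matrix(); print(o['position'],np.degrees(np.arctan2(M[1,0],M[0,0])),o['contact_force'],o['moment'],o['joint_positions'])
```

```text
[ 0.6367 -0.1514  0.2081] 78.79488281313932 [-9.1418  3.9729 14.6664] [ 1.2471  2.9667 -0.0123] [ 0.5623  0.6258 -0.536   1.6003  0.3586  1.0169 -0.2772]
```

Request:
{"method": "send_rows", "body": {
  "deltas": [
    {"tx": -0.8,"ty": 0.3,"tz": 0,"wx": 0,"wy": 0,"wz": 0,"claw": 0.05},
    {"tx": -0.8,"ty": 0.3,"tz": 2,"wx": 0,"wy": 0,"wz": 0,"claw": 0.05},
    {"tx": -0.8,"ty": 0.3,"tz": 4,"wx": 0,"wy": 0,"wz": 0,"claw": 0.05},
    {"tx": -0.8,"ty": 0.3,"tz": 6,"wx": 0,"wy": 0,"wz": 0,"claw": 0.05},
    {"tx": -0.8,"ty": 0.3,"tz": 8,"wx": 0,"wy": 0,"wz": 0,"claw": 0.05},
    {"tx": -0.8,"ty": 0.3,"tz": 9,"wx": 0,"wy": 0,"wz": 0,"claw": 0.05},
    {"tx": -0.8,"ty": 0.3,"tz": 9,"wx": 0,"wy": 0,"wz": 0,"claw": 0.05},
    {"tx": -0.8,"ty": 0.3,"tz": 9,"wx": 0,"wy": 0,"wz": 0,"claw": 0.05}
  ]
}}

```text
time_s: 15.27
position: [0.6363, -0.1516, 0.2166]
tcp_rot: [-0.0, 0.773, 0.634, -0.0]
contact_force: [-3.6, 2.8, 2.8]
width: 0.0186
finger_force: 89.6
```

Request:
{"method": "send_rows", "body": {
  "deltas": [
    {"tx": 0,"ty": 0,"tz": 0,"wx": 0,"wy": 0,"wz": 0,"claw": 0.2},
    {"tx": 0,"ty": 0,"tz": 0,"wx": 0,"wy": 0,"wz": 0,"claw": 0.35},
    {"tx": 0,"ty": 0,"tz": 0,"wx": 0,"wy": 0,"wz": 0,"claw": 0.5},
    {"tx": 0,"ty": 0,"tz": 0,"wx": 0,"wy": 0,"wz": 0,"claw": 0.6},
    {"tx": 0,"ty": 0,"tz": 0,"wx": 0,"wy": 0,"wz": 0,"claw": 0.6},
    {"tx": 0,"ty": 0,"tz": 20,"wx": 0,"wy": 0,"wz": 0,"claw": 0.6},
    {"tx": 0,"ty": 0,"tz": 45,"wx": 0,"wy": 0,"wz": 0,"claw": 0.6},
    {"tx": 0,"ty": 10,"tz": 70,"wx": 0,"wy": 0,"wz": 0,"claw": 0.6},
    {"tx": -10,"ty": 40,"tz": 90,"wx": 0,"wy": 0,"wz": 0,"claw": 0.6},
    {"tx": -30,"ty": 75,"tz": 90,"wx": 0,"wy": 0,"wz": 0,"claw": 0.6},
    {"tx": -60,"ty": 105,"tz": 90,"wx": 0,"wy": 0,"wz": 0,"claw": 0.6},
    {"tx": -90,"ty": 130,"tz": 90,"wx": 0,"wy": 0,"wz": 0,"claw": 0.6}
  ]
}}

```text
time_s: 16.27
position: [0.5454, -0.0196, 0.3068]
tcp_rot: [0.0, 0.773, 0.635, 0.0]
contact_force: [0.7, 0.4, 0.4]
width: 0.0511
finger_force: 0.0
```

```bash
python3 two.py c5 2 150 160 310 350 140 120 380 310
```

```text
16.27 [ 0.5454 -0.0196  0.3068] [0.0001 0.7727 0.6348 0.0004] [ 0.5097  0.3349 -0.6472  1.7928  0.2254  1.0878 -0.4113] 0.0511 [0.7397 0.3631 0.392 ]
```

View pics/c5.png

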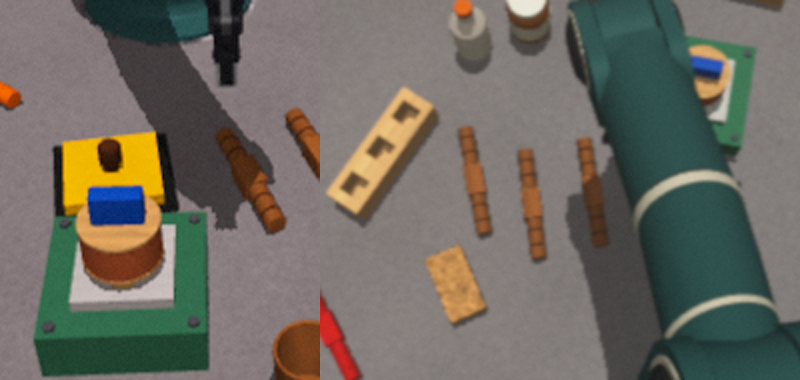

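The picture shows the drum sitting low, its disc above the collar, with the blue grip now across the slot direction at right angles: locked. The cover is still centred on the mat and the three legs are unmoved. For the leg tilting, I'll fit a kinematic model to the recorded joint/pose samples to check what is reachable.

```bash
cat > kin.py <<'E'
import numpy as np, itertools
from scipy.optimize import least_squares
from scipy.spatial.transform import Rotation as R
D=[([1.2815,.4179,-.0103,1.6141,.0047,1.1107,-.053],(.1532,-.6057,.3033),(-.0005,.9923,.1236,-.0001)),
([.5372,.4187,-.2264,1.7327,.1087,1.0031,-1.0519],(.5439,-.2382,.258),(0,.9923,.1236,-.0004)),
([.3569,.5687,-.2402,1.5993,.1538,.9913,-1.2542],(.6383,-.1511,.2177),(0,.9923,.1236,.0004)),
([.7284,.3487,-.0611,1.8413,.0265,.9526,-1.2777],(.4113,-.3713,.2527),(.0003,.9836,-.1803,-.0003)),
([.3197,.4984,-.1901,1.555,.1018,1.0986,-1.6607],(.6364,-.1494,.2792),(.0001,.9952,-.0977,-.0003)),
([.3743,.5804,-.2625,1.6066,.1718,.977,-1.3566],(.6374,-.1518,.2086),(-.0002,.9969,.0787,.0003)),
([.5623,.6258,-.536,1.6003,.3586,1.0169,-.2772],(.6367,-.1514,.2081),(-.001,.773,.635,0)),
([.5097,.3349,-.6472,1.7928,.2254,1.0878,-.4113],(.5454,-.0196,.3068),(.0001,.7727,.6348,.0004))]
LO=np.array([-2.81,-.39,-1.27,.06,-1.19,.19,-2.82]); HI=np.array([2.81,2.02,1.25,2.57,4.33,2,2.82])
E=lambda ax,a:R.from_euler(ax,a)
def fk(j,p,s):
    r=E('z',s[0]*j[0]); x=np.array([0,0,p[0]]); r=r*E('y',j[1]); x=x+r.apply([0,0,p[1]]); r=r*E('z',s[1]*j[2]); x=x+r.apply([p[2],0,0])
    r=r*E('y',j[3]); x=x+r.apply([p[3],0,p[4]]); r=r*E('z',s[2]*j[4])*E('y',j[5]); x=x+r.apply([p[5],0,p[6]]); r=r*E('z',s[3]*j[6]+p[7]); return x,r
def res(p,s): 
    o=[]
    for j,x,q in D:
        a,r=fk(j,p,s); o+=list((a-x)*10)+list((r.inv()*R.from_quat(q,scalar_first=True)).as_rotvec())
    return o
def model():
    b=None
    for s in itertools.product([-1],[1,-1],[1,-1],[1,-1]):
        for c0 in(0,3.14,1.57,-1.57):
            r=least_squares(res,[.3,.35,0,0,.35,0,.2,c0],args=(s,),max_nfev=60)
            if b is None or r.cost<b[0]: b=(r.cost,r.x,s)
    return b
def ik(p,s,x,Rm,n=30,seed=0,j0=None):
    rng=np.random.default_rng(seed); best=[]
    for i in range(n):
        g=j0 if(j0 is not None and i==0) else rng.uniform(LO,HI)
        f=lambda j:np.concatenate([(fk(j,p,s)[0]-x)*10,(fk(j,p,s)[1].inv()*Rm).as_rotvec()])
        r=least_squares(f,np.clip(g,LO+.01,HI-.01),bounds=(LO+.03,HI-.03),max_nfev=80)
        best.append((r.cost,r.x))
    return sorted(best,key=lambda t:t[0])
E
python3 - <<'E'
from kin import *
import pickle
np.set_printoptions(precision=4,suppress=True)
b=model(); print(b); pickle.dump(b,open('model.pkl','wb')); _,p,s=b
# standing pose: tool horizontal at azimuth az, grasp point at hole, height h; tool y horizontal
def Rt(z,x): z,x=np.array(z,float),np.array(x,float); return R.from_matrix(np.stack([x,np.cross(z,x),z],1))
c=np.array([.5452,.3572]); row=np.array([np.cos(.969+np.pi/2),np.sin(.969+np.pi/2)])
for k in(-.07,.07):
  h=c+row*k; print('hole',h)
  for az in range(-180,180,30):
    z=[np.cos(np.radians(az)),np.sin(np.radians(az)),0]
    for up in(1,-1):
        t=ik(p,s,np.array([*h,.135])-.054*np.array(z),Rt(z,[0,0,up]),n=8)[0]
        if t[0]<1e-4: print(az,up,t[1])
E
```

```text
(np.float64(0.15213318822758792), array([ 4.2013,  0.5325,  0.0011, -0.094 ,  0.4752,  0.0705,  4.2526,
        1.5708]), (-1, -1, -1, -1))
hole [0.6029 0.3176]Traceback (most recent call last):
  File "<stdin>", line 13, in <module>
  File "kin.py", line 34, in ik
    r=least_squares(f,np.clip(g,LO+.01,HI-.01),bounds=(LO+.03,HI-.03),max_nfev=80)
    return func(*args, **kwargs)
    raise ValueError("Initial guess is outside of provided bounds")
ValueError: Initial guess is outside of provided bounds
```

```bash
python3 - <<'E'
import re
t=open('kin.py').read()
t=t.replace("""def fk(j,p,s):
    r=E('z',s[0]*j[0]);""","""def fk(j,p,s):
    r=E('z',s[0]*j[0]+p[11]);""").replace("x=np.array([0,0,p[0]])","x=r.apply([0,p[8],p[0]])").replace("[p[2],0,0]","[p[2],p[9],0]").replace("[p[5],0,p[6]]","[p[5],p[10],p[6]]")
t=t.replace("    return o\ndef","    return o+list(np.array([p[0]-.33,p[6]-.2])*.01)+list(.01*np.array(p[8:]))\ndef").replace("c0],args","c0,0,0,0,0],args").replace("np.clip(g,LO+.01,HI-.01)","np.clip(g,LO+.04,HI-.04)")
open('kin.py','w').write(t)
E
python3 - <<'E'
from kin import *
import pickle
np.set_printoptions(precision=4,suppress=True)
b=model(); print(b); pickle.dump(b,open('model.pkl','wb')); print(np.array(res(b[1],b[2]))[:48].reshape(8,6)/[10,10,10,1,1,1])
E
```

```text
(np.float64(1.444306747101607e-06), array([ 0.302 ,  0.5018, -0.0001,  0.0001,  0.4698, -0.0001,  0.2482,
        1.5706, -0.0145, -0.0157, -0.0005, -0.0002]), (-1, -1, -1, -1))
[[-0.      0.      0.     -0.0001  0.     -0.    ]
 [-0.     -0.0001 -0.     -0.0001 -0.0001 -0.    ]
 [ 0.      0.      0.      0.0003  0.     -0.0001]
 [ 0.      0.      0.     -0.0001 -0.      0.0001]
 [ 0.      0.     -0.     -0.      0.0001  0.    ]
 [-0.      0.     -0.0001 -0.0001  0.0001  0.0001]
 [ 0.     -0.      0.     -0.0002  0.0007 -0.0002]
 [-0.      0.     -0.      0.      0.      0.0002]]
```

Run:
```python
from kin import *
import pickle
np.set_printoptions(precision=2,suppress=True)
_,p,s=pickle.load(open('model.pkl','rb'))
def Rt(z,x): z,x=np.array(z,float),np.array(x,float); return R.from_matrix(np.stack([x,np.cross(z,x),z],1))
c=np.array([.5452,.3572]); row=np.array([np.cos(.969+np.pi/2),np.sin(.969+np.pi/2)])
for k in(-.07,.07):
  h=c+row*k; print('hole',h)
  for az in range(-180,180,30):
    a=np.radians(az); z=[np.cos(a),np.sin(a),0]
    for up in(1,-1):
        t=ik(p,s,np.array([*h,.14])-.054*np.array(z),Rt(z,[0,0,up]),n=8)[0]
        if t[0]<1e-4: print(az,up,t[1])
```

```text
hole [0.6  0.32]
-90 1 [-1.13  1.45  0.76  0.9   0.43  1.97  2.58]
-90 -1 [-1.13  1.45  0.76  0.9   0.43  1.97 -0.56]
-60 1 [-0.81  1.14 -0.22  1.37  1.36  1.95  2.14]
-60 -1 [-0.86  1.13 -0.15  1.37  1.32  1.91 -1.  ]
-30 -1 [-0.54  1.09 -0.59  1.79  1.97  1.97 -1.1 ]
0 1 [-1.25  0.99  0.41  2.16  2.15  1.27  1.42]
0 -1 [-0.94  0.92  0.07  2.15  2.24  1.48 -1.54]
30 1 [-0.73  0.94  0.21  2.27  3.06  1.61  1.4 ]
30 -1 [ 0.37  1.31 -0.96  2.24  3.47  1.38 -0.65]
60 1 [-0.68  1.06  0.56  2.12  3.74  1.83  1.15]
60 -1 [ 0.41  1.08 -0.68  2.08  4.2   1.01 -1.36]
90 1 [ 0.6   1.31 -0.95  1.72 -0.92  0.85  0.92]
90 -1 [ 0.5   1.2  -0.79  1.73 -1.11  0.97 -2.12]
120 1 [ 0.27  1.27 -0.67  1.28 -0.75  1.5   0.69]
120 -1 [ 0.13  1.2  -0.42  1.29 -0.95  1.61 -2.34]
hole [0.49 0.4 ]
-60 1 [-1.1   1.14 -0.07  1.36  1.1   1.97  2.11]
-60 -1 [-1.13  1.13 -0.02  1.36  1.07  1.94 -1.02]
-30 1 [-1.03  1.01 -0.26  1.77  1.53  1.82  1.93]
-30 -1 [-1.59  1.07  0.47  1.79  1.13  1.3  -1.12]
0 -1 [-0.71  1.01 -0.55  2.13  2.19  1.91 -1.26]
30 1 [-1.48  1.1   0.57  2.38  2.56  1.48  1.02]
30 -1 [-1.49  1.1   0.58  2.38  2.56  1.48 -2.13]
60 1 [-0.93  1.03  0.48  2.32  3.51  1.86  1.24]
60 -1 [-0.85  0.99  0.4   2.31  3.56  1.82 -1.82]
90 1 [-0.57  0.99  0.37  2.02  4.3   1.8   1.3 ]
90 -1 [ 0.6   1.38 -1.06  1.98 -1.12  0.58 -1.93]
120 1 [-0.03  1.07 -0.32  1.61 -1.14  1.5   1.02]
120 -1 [ 0.19  1.16 -0.64  1.6  -0.91  1.31 -2.26]
150 1 [-0.26  1.21 -0.16  1.19 -0.92  1.95  0.89]
150 -1 [-0.18  1.22 -0.32  1.18 -0.82  1.89 -2.32]
```

```bash
cat > plan.py <<'E'
from kin import *
import pickle,sys
np.set_printoptions(precision=2,suppress=True)
_,p,s=pickle.load(open('model.pkl','rb'))
MID=(LO+HI)/2
def step(j,x,Rm):
    f=lambda q:np.concatenate([(fk(q,p,s)[0]-x)*10,(fk(q,p,s)[1].inv()*Rm).as_rotvec(),.01*(q-j)])
    r=least_squares(f,np.clip(j,LO+.04,HI-.04),bounds=(LO+.03,HI-.03),max_nfev=40)
    a,b=fk(r.x,p,s); return r.x,np.linalg.norm(a-x),(b.inv()*Rm).magnitude()
def Rp(u,t,sg):  # lying: u horizontal unit(3), tool leaning
    u=np.array(u); z=-np.cos(t)*np.array([0,0,1.])-np.sin(t)*u; x=sg*(np.cos(t)*u-np.sin(t)*np.array([0,0,1.])); return R.from_matrix(np.stack([x,np.cross(z,x),z],1))
def Rs(az,t,sg):
    h=np.array([np.cos(az),np.sin(az),0]); Z=np.array([0,0,1.]); z=np.cos(t)*h-np.sin(t)*Z; x=sg*(np.cos(t)*Z+np.sin(t)*h); return R.from_matrix(np.stack([x,np.cross(z,x),z],1))
c=np.array([.5452,.3572]); row=np.array([-np.sin(.969),np.cos(.969)])
holes=[c-.07*row,c,c+.07*row]
E
cat > t.py <<'E'
from plan import *
import multiprocessing as mp
j0=np.array([.5097,.3349,-.6472,1.7928,.2254,1.0878,-.4113])
rod=np.array([.461,.117]); ang=np.radians(6.5)
def run(a):
    t,az,us,sg=a; t=np.radians(t); az=np.radians(az); u=us*np.array([np.cos(ang),np.sin(ang),0]); g=.03
    A=Rp(u,t,sg); B=Rs(az,t,sg); d=.063
    out=[]
    x=np.array([*rod,.015])+g*u-d*A.as_matrix()[:,2]
    j=j0; j,e,er=step(j,x+[0,0,.15],A); j,e,er=step(j,x,A); j,e2,er2=step(j,x+[0,0,.25],A); jp=j; me=max(e,e2); mr=max(er,er2); mm=9
    h=holes[0]; y=np.array([*h,.096+g])-d*B.as_matrix()[:,2]; rv=(B*A.inv()).as_rotvec()
    for k in np.linspace(0,1,13)[1:]:
        j,e,er=step(j,(x+[0,0,.25])*(1-k)+(y+[0,0,.1])*k,R.from_rotvec(rv*k)*A); me=max(me,e);mr=max(mr,er); mm=min(mm,(j-LO).min(),(HI-j).min())
    j,e,er=step(j,y,B); me=max(me,e);mr=max(mr,er); mm=min(mm,(j-LO).min(),(HI-j).min())
    return me+mr,mm,a,jp,j
if __name__=="__main__":
    L=[(t,az,us,sg) for t in(0,20,35) for az in range(-75,151,15) for us in(1,-1) for sg in(1,-1)]
    with mp.Pool() as P: r=P.map(run,L)
    r=[q for q in r if q[0]<.02]; r.sort(key=lambda q:-q[1]); print(len(r))
    for q in r[:16]: print(round(q[1],2),q[2],q[3],q[4])
E
time OMP_NUM_THREADS=1 python3 t.py
```

```text
76
0.37 (20, 120, -1, 1) [ 0.18 -0.12 -0.52  2.22  0.03  0.69  1.31] [ 0.16  1.07 -0.49  1.35 -0.7   1.38  0.69]
0.36 (0, 0, -1, -1) [ 0.04  0.08 -0.38  2.    0.03  1.07 -1.82] [-0.75  0.95 -0.16  2.14  2.3   1.63 -1.45]
0.35 (20, -30, -1, 1) [ 0.18 -0.12 -0.52  2.22  0.03  0.69  1.31] [-0.61  0.87 -0.48  1.84  1.67  1.53  2.1 ]
0.34 (20, -15, -1, 1) [ 0.18 -0.12 -0.52  2.22  0.03  0.69  1.31] [-0.55  0.81 -0.48  2.02  1.92  1.4   2.06]
0.34 (0, -15, -1, -1) [ 0.04  0.08 -0.38  2.    0.03  1.07 -1.82] [-0.8   0.98 -0.21  1.99  1.99  1.66 -1.33]
0.33 (20, 0, -1, 1) [ 0.18 -0.12 -0.52  2.22  0.03  0.69  1.31] [-0.46  0.76 -0.47  2.17  2.24  1.28  2.  ]
0.3 (20, 135, -1, 1) [ 0.18 -0.12 -0.52  2.22  0.03  0.69  1.31] [ 0.07  1.16 -0.48  1.12 -0.56  1.63  0.67]
0.3 (20, -45, -1, 1) [ 0.18 -0.12 -0.52  2.22  0.03  0.69  1.31] [-0.64  0.95 -0.47  1.64  1.47  1.67  2.13]
0.29 (20, 105, -1, 1) [ 0.18 -0.12 -0.52  2.22  0.03  0.69  1.31] [ 0.25  0.98 -0.51  1.57 -0.89  1.13  0.75]
0.25 (35, -60, 1, -1) [ 0.38  0.78 -1.03  1.46  0.34  1.8   0.98] [-0.58  0.92 -0.49  1.47  1.18  1.62 -0.94]
0.25 (0, 135, 1, 1) [ 0.04  0.2  -0.38  1.87  0.08  1.09 -1.84] [ 0.26  1.49 -0.97  1.   -0.36  1.72  0.45]
0.24 (35, -45, 1, -1) [ 0.38  0.78 -1.03  1.46  0.34  1.8   0.98] [-0.53  0.84 -0.55  1.66  1.35  1.48 -0.9 ]
0.24 (0, -30, -1, -1) [ 0.04  0.08 -0.38  2.    0.03  1.07 -1.82] [-0.82  1.02 -0.24  1.79  1.74  1.73 -1.21]
0.23 (35, -30, 1, -1) [ 0.38  0.78 -1.03  1.46  0.34  1.8   0.98] [-0.46  0.78 -0.6   1.83  1.54  1.34 -0.87]
0.23 (0, 120, 1, 1) [ 0.04  0.2  -0.38  1.87  0.08  1.09 -1.84] [ 0.41  1.44 -0.98  1.26 -0.44  1.41  0.52]
0.23 (35, 135, 1, 1) [-0.02  0.57 -0.34  1.48  0.04  1.72 -1.83] [ 0.27  1.21 -0.99  1.2   0.02  1.43  0.33]
real	0m15.401s
user	0m58.440s
sys	0m0.168s
```

Good: leaning 20° at the pick with the near half gripped, then placing with the tool coming along the row (azimuth −30°), has ample joint margin. Measure the legs now in both views (they may have been knocked).

```bash
cat > rods.py <<'E'
from h import *
def detect(show=True):
    res=[]
    for n in("top","scene"):
        c=read_camera(n); im=c["image"]; np.save(f"pics/last_{n}.npy",im)
        hsv=cv2.cvtColor(im,cv2.COLOR_BGR2HSV)
        m=((hsv[...,0]<=16)&(hsv[...,1]>110)&(hsv[...,2]>60)&(im[...,1]>35)).astype(np.uint8)
        N,l,st,ce=cv2.connectedComponentsWithStats(m)
        for i in range(1,N):
            if not 100<st[i,4]<1800: continue
            v,u=np.where(l==i); cen=np.array([u.mean(),v.mean()])
            (_,sz,_)=cv2.minAreaRect(np.stack([u,v],1).astype(np.float32))
            ev=np.linalg.eigh(np.cov(np.stack([u,v])))[1][:,1]; L=max(sz)/2
            a,b=[atz(c,*(cen+k*L*ev),.017) for k in(-1,1)]; d=(b-a) if b[0]>a[0] else a-b; ln=np.linalg.norm(d)
            w=atz(c,*cen,.017)
            if .14<ln<.23 and .3<w[0]<.75 and -.1<w[1]<.4: res.append((n,w[:2].round(4),round(ln,3),round(np.degrees(np.arctan2(d[1],d[0])),1), im[v.astype(int),u.astype(int)].mean(0).astype(int)))
    for r in res: print(*r)
if __name__=="__main__": detect()
E
python3 rods.py
```

```text
top [0.5328 0.3376] 0.212 -34.3 [ 56  83 107]
top [0.5015 0.2108] 0.181 10.6 [ 51  84 135]
top [0.4789 0.02  ] 0.18 7.7 [38 61 95]
top [0.4601 0.1183] 0.18 6.9 [ 50  83 133]
scene [0.466  0.1211] 0.199 6.6 [ 31  67 123]
scene [0.507  0.2143] 0.193 10.2 [ 31  67 122]
scene [0.5719 0.3357] 0.214 -30.2 [ 61 114 175]
scene [0.5029 0.0255] 0.152 7.2 [ 25  54 100]
```

```bash
cat > goto.py <<'E'
from plan import *
from cell import sensors
def d(x,Rm,lab=''):
    o=sensors.get_obs(); A=R.from_quat(o['tcp_rot'],scalar_first=True)
    dx=(np.array(x)-o['position'])*1000; w=np.degrees((Rm*A.inv()).as_rotvec())/5
    print(lab,'T',dx.round(1),'W',w.round(2),'| |T|',round(np.linalg.norm(dx)),'rot rows',round(np.linalg.norm(w)*5/7.16,1))
def pick(rx,ry,ang,g=.013,dd=.0645,t=20,z=0):
    a=np.radians(ang); u=-np.array([np.cos(a),np.sin(a),0]); A=Rp(u,np.radians(t),1)
    return np.array([rx,ry,.016+z])+g*u-dd*A.as_matrix()[:,2],A
def place(h,up=0,az=-30,g=.013,dd=.0645,t=20):
    B=Rs(np.radians(az),np.radians(t),1); return np.array([*h,.096+g+up])-dd*B.as_matrix()[:,2],B
E
python3 - <<'E'
from goto import *
x,A=pick(.5025,.2115,10.3); print(x); d(x+[0,0,.15],A,'hover')
y,B=place(holes[0],.1); print(holes,y)
E
```

```text
[0.47 0.21 0.08]
hover T [-78.2 226.7 -80.7] W [-3.35 -3.28 22.04] | |T| 253 rot rows 15.7
[array([0.6 , 0.32]), array([0.55, 0.36]), array([0.49, 0.4 ])] [0.55 0.35 0.23]
```

Request:
{"method": "send_rows", "body": {
  "deltas": [
    {"tx": -5,"ty": 14,"tz": -5,"wx": -0.21,"wy": -0.21,"wz": 1.38,"claw": 0.6},
    {"tx": -10,"ty": 28,"tz": -10,"wx": -0.42,"wy": -0.41,"wz": 2.76,"claw": 0.6},
    {"tx": -15,"ty": 43,"tz": -15,"wx": -0.63,"wy": -0.62,"wz": 4.13,"claw": 0.6},
    {"tx": -20,"ty": 57,"tz": -20,"wx": -0.84,"wy": -0.82,"wz": 5.51,"claw": 0.6},
    {"tx": -24,"ty": 71,"tz": -25,"wx": -1.05,"wy": -1.03,"wz": 6.89,"claw": 0.6},
    {"tx": -29,"ty": 85,"tz": -30,"wx": -1.26,"wy": -1.23,"wz": 8.27,"claw": 0.6},
    {"tx": -34,"ty": 99,"tz": -35,"wx": -1.47,"wy": -1.44,"wz": 9.64,"claw": 0.6},
    {"tx": -39,"ty": 113,"tz": -40,"wx": -1.68,"wy": -1.64,"wz": 11.02,"claw": 0.6},
    {"tx": -44,"ty": 128,"tz": -45,"wx": -1.88,"wy": -1.85,"wz": 12.4,"claw": 0.6},
    {"tx": -49,"ty": 142,"tz": -50,"wx": -2.09,"wy": -2.05,"wz": 13.78,"claw": 0.6},
    {"tx": -54,"ty": 156,"tz": -55,"wx": -2.3,"wy": -2.26,"wz": 15.15,"claw": 0.6},
    {"tx": -58,"ty": 170,"tz": -60,"wx": -2.51,"wy": -2.46,"wz": 16.53,"claw": 0.6}
  ]
}}

```text
time_s: 17.47
position: [0.4891, 0.1484, 0.2466]
tcp_rot: [0.14, 0.153, 0.978, 0.013]
contact_force: [0.1, -0.7, -0.3]
width: 0.0515
finger_force: 0.0
```

Run:
```python
from goto import *
x,A=pick(.5025,.2115,10.3); print(sensors.get_obs()['joint_positions']); d(x+[0,0,.15],A,'hover')
```

```text
[ 0.39  0.31 -0.92  2.07  0.61  0.72  0.35]
hover T [-21.1  56.8 -20. ] W [-0.83 -0.82  5.47] | |T| 64 rot rows 3.9
```

Request:
{"method": "send_rows", "body": {
  "deltas": [
    {"tx": -5,"ty": 14,"tz": -5,"wx": -0.21,"wy": -0.21,"wz": 1.37,"claw": 0.7},
    {"tx": -10,"ty": 28,"tz": -10,"wx": -0.42,"wy": -0.41,"wz": 2.74,"claw": 0.7},
    {"tx": -16,"ty": 42,"tz": -15,"wx": -0.62,"wy": -0.62,"wz": 4.1,"claw": 0.7},
    {"tx": -21,"ty": 57,"tz": -20,"wx": -0.83,"wy": -0.82,"wz": 5.47,"claw": 0.7},
    {"tx": -21,"ty": 57,"tz": -20,"wx": -0.83,"wy": -0.82,"wz": 5.47,"claw": 0.7},
    {"tx": -21,"ty": 57,"tz": -20,"wx": -0.83,"wy": -0.82,"wz": 5.47,"claw": 0.7}
  ]
}}

```text
time_s: 17.97
position: [0.4681, 0.2051, 0.2266]
tcp_rot: [0.172, -0.085, 0.981, 0.016]
contact_force: [-0.1, 0.8, 0.6]
width: 0.0597
finger_force: 0.0
```

Run:
```python
from goto import *
from rods import *
x,A=pick(.5025,.2115,10.3); print(sensors.get_obs()['joint_positions']); d(x+[0,0,.15],A,'hover');d(x,A,'grasp'); detect()
```

```text
[ 0.34  0.35 -0.99  2.13  0.77  0.62  0.57]
hover T [-0.1  0.1  0.1] W [-0.01 -0.02  0.08] | |T| 0 rot rows 0.1
grasp T [  -0.1    0.1 -149.9] W [-0.01 -0.02  0.08] | |T| 150 rot rows 0.1
top [0.53 0.34] 0.209 -34.0 [ 53  78 101]
top [0.49 0.02] 0.147 8.0 [ 50  86 136]
scene [0.47 0.12] 0.199 6.6 [ 31  68 124]
scene [0.57 0.33] 0.211 -30.4 [ 61 115 176]
scene [0.51 0.22] 0.172 9.8 [ 31  66 121]
scene [0.48 0.02] 0.198 7.7 [ 32  69 127]
```

Still in place. Descend and close.

Request:
{"method": "send_rows", "body": {
  "deltas": [
    {"tx": 0,"ty": 0,"tz": -30,"wx": 0,"wy": 0,"wz": 0.08,"claw": 0.7},
    {"tx": 0,"ty": 0,"tz": -60,"wx": 0,"wy": 0,"wz": 0.08,"claw": 0.7},
    {"tx": 0,"ty": 0,"tz": -90,"wx": 0,"wy": 0,"wz": 0.08,"claw": 0.7},
    {"tx": 0,"ty": 0,"tz": -120,"wx": 0,"wy": 0,"wz": 0.08,"claw": 0.7},
    {"tx": 0,"ty": 0,"tz": -138,"wx": 0,"wy": 0,"wz": 0.08,"claw": 0.7},
    {"tx": 0,"ty": 0,"tz": -147,"wx": 0,"wy": 0,"wz": 0.08,"claw": 0.7},
    {"tx": 0,"ty": 0,"tz": -150,"wx": 0,"wy": 0,"wz": 0.08,"claw": 0.7},
    {"tx": 0,"ty": 0,"tz": -150,"wx": 0,"wy": 0,"wz": 0.08,"claw": 0.7},
    {"tx": 0,"ty": 0,"tz": -150,"wx": 0,"wy": 0,"wz": 0.08,"claw": 0.7}
  ]
}}

```text
time_s: 18.82
position: [0.4681, 0.2051, 0.0774]
tcp_rot: [0.173, -0.089, 0.981, 0.016]
contact_force: [-0.2, -0.6, 1.1]
width: 0.0593
finger_force: 0.0
```

Request:
{"method": "send_rows", "body": {
  "deltas": [
    {"tx": 0,"ty": 0,"tz": 0,"wx": 0,"wy": 0,"wz": 0,"claw": 0.5},
    {"tx": 0,"ty": 0,"tz": 0,"wx": 0,"wy": 0,"wz": 0,"claw": 0.3},
    {"tx": 0,"ty": 0,"tz": 0,"wx": 0,"wy": 0,"wz": 0,"claw": 0.1},
    {"tx": 0,"ty": 0,"tz": 0,"wx": 0,"wy": 0,"wz": 0,"claw": 0.1},
    {"tx": 0,"ty": 0,"tz": 0,"wx": 0,"wy": 0,"wz": 0,"claw": 0.1},
    {"tx": 0,"ty": 0,"tz": 0,"wx": 0,"wy": 0,"wz": 0,"claw": 0.1},
    {"tx": 0,"ty": 0,"tz": 0,"wx": 0,"wy": 0,"wz": 0,"claw": 0.1}
  ],
  "grip_force": 70
}}

```text
time_s: 19.4
position: [0.4678, 0.2051, 0.0777]
tcp_rot: [0.173, -0.089, 0.981, 0.016]
contact_force: [-6.4, -4.2, 15.6]
width: 0.0288
finger_force: 68.2
```

Request:
{"method": "send_rows", "body": {
  "deltas": [
    {"tx": 0,"ty": 0,"tz": 10,"wx": 0,"wy": 0,"wz": 0,"claw": 0.1},
    {"tx": 0,"ty": 0,"tz": 40,"wx": 0,"wy": 0,"wz": 0,"claw": 0.1},
    {"tx": 0,"ty": 0,"tz": 75,"wx": 0,"wy": 0,"wz": 0,"claw": 0.1},
    {"tx": 0,"ty": 0,"tz": 110,"wx": 0,"wy": 0,"wz": 0,"claw": 0.1},
    {"tx": 0,"ty": 0,"tz": 140,"wx": 0,"wy": 0,"wz": 0,"claw": 0.1},
    {"tx": 0,"ty": 0,"tz": 170,"wx": 0,"wy": 0,"wz": 0,"claw": 0.1},
    {"tx": 0,"ty": 0,"tz": 190,"wx": 0,"wy": 0,"wz": 0,"claw": 0.1},
    {"tx": 0,"ty": 0,"tz": 190,"wx": 0,"wy": 0,"wz": 0,"claw": 0.1}
  ]
}}

```text
time_s: 20.07
position: [0.4685, 0.2058, 0.2706]
tcp_rot: [0.175, -0.089, 0.98, 0.016]
contact_force: [1.8, -0.0, -0.3]
width: 0.0286
finger_force: 69.6
```

Run:
```python
from goto import *
o=sensors.get_obs(); j=o['joint_positions']; print(j, o['contact_force'],fk(j,p,s)[0]-o['position'])
A=R.from_quat(o['tcp_rot'],scalar_first=True); x0=np.array(o['position'])
for az in(-30,-45,0):
    y,B=place(holes[0],.12,az=az); d(y,B,az); rv=(B*A.inv()).as_rotvec(); q=np.array(j)
    for k in np.linspace(0,1,13)[1:]:
        q,e,er=step(q,x0*(1-k)+y*k,R.from_rotvec(rv*k)*A)
        if k>.4: print(round(k,2),q,round(e,4),round(er,3))
```

```text
[ 0.41  0.26 -1.05  2.09  0.61  0.67  0.73] [ 1.78 -0.03 -0.31] [0. 0. 0.]
-30 T [ 82.  142.1 -19.6] W [-21.86   3.78  20.73] | |T| 165 rot rows 21.2
0.42 [-0.08  0.56 -0.92  1.84  1.04  1.36  1.23] 0.0 0.0
0.5 [-0.16  0.61 -0.89  1.82  1.12  1.45  1.36] 0.0 0.0
0.58 [-0.23  0.65 -0.86  1.8   1.21  1.53  1.5 ] 0.0 0.0
0.67 [-0.29  0.68 -0.83  1.79  1.29  1.59  1.65] 0.0 0.0
0.75 [-0.34  0.71 -0.8   1.79  1.38  1.63  1.8 ] 0.0 0.0
0.83 [-0.39  0.73 -0.77  1.8   1.48  1.65  1.95] 0.0 0.0
0.92 [-0.42  0.74 -0.74  1.82  1.57  1.65  2.11] 0.0 0.0
1.0 [-0.45  0.75 -0.71  1.84  1.67  1.63  2.27] 0.0 0.0
-45 T [ 91.6 154.7 -19.6] W [-20.3    6.32  18.74] | |T| 181 rot rows 19.8
0.42 [-0.08  0.6  -0.92  1.77  0.96  1.42  1.22] 0.0 0.0
0.5 [-0.17  0.65 -0.89  1.72  1.03  1.53  1.35] 0.0 0.0
0.58 [-0.24  0.7  -0.86  1.68  1.1   1.62  1.49] 0.0 0.0
0.67 [-0.31  0.75 -0.82  1.65  1.18  1.7   1.63] 0.0 0.0
0.75 [-0.36  0.78 -0.79  1.63  1.26  1.76  1.78] 0.0 0.0
0.83 [-0.42  0.81 -0.76  1.63  1.35  1.8   1.94] 0.0 0.0
0.92 [-0.46  0.83 -0.73  1.63  1.44  1.81  2.1 ] 0.0 0.0
1.0 [-0.5   0.85 -0.69  1.64  1.53  1.81  2.26] 0.0 0.0
0 T [ 73.8 111.8 -19.6] W [-24.42  -2.22  24.31] | |T| 135 rot rows 24.1
0.42 [-0.06  0.47 -0.92  2.01  1.24  1.2   1.19] 0.0 0.0
0.5 [-0.13  0.5  -0.89  2.02  1.36  1.26  1.32] 0.0 0.0
0.58 [-0.18  0.53 -0.86  2.04  1.48  1.31  1.46] 0.0 0.0
0.67 [-0.23  0.55 -0.83  2.06  1.59  1.33  1.6 ] 0.0 0.0
0.75 [-0.26  0.56 -0.79  2.09  1.72  1.33  1.75] 0.0 0.0
0.83 [-0.28  0.57 -0.76  2.12  1.85  1.31  1.9 ] 0.0 0.0
0.92 [-0.29  0.57 -0.72  2.15  1.98  1.27  2.06] 0.0 0.0
1.0 [-0.29  0.56 -0.68  2.18  2.11  1.2   2.22] 0.0 0.0
```

Request:
{"method": "send_rows", "body": {
  "deltas": [
    {"tx": 4,"ty": 6,"tz": 2,"wx": -0.99,"wy": 0.17,"wz": 0.94,"claw": 0.1},
    {"tx": 7,"ty": 13,"tz": 4,"wx": -1.99,"wy": 0.34,"wz": 1.88,"claw": 0.1},
    {"tx": 11,"ty": 19,"tz": 6,"wx": -2.98,"wy": 0.52,"wz": 2.83,"claw": 0.1},
    {"tx": 15,"ty": 26,"tz": 8,"wx": -3.97,"wy": 0.69,"wz": 3.77,"claw": 0.1},
    {"tx": 19,"ty": 32,"tz": 10,"wx": -4.97,"wy": 0.86,"wz": 4.71,"claw": 0.1},
    {"tx": 22,"ty": 39,"tz": 10,"wx": -5.96,"wy": 1.03,"wz": 5.65,"claw": 0.1},
    {"tx": 26,"ty": 45,"tz": 10,"wx": -6.96,"wy": 1.2,"wz": 6.6,"claw": 0.1},
    {"tx": 30,"ty": 52,"tz": 10,"wx": -7.95,"wy": 1.37,"wz": 7.54,"claw": 0.1},
    {"tx": 34,"ty": 58,"tz": 10,"wx": -8.94,"wy": 1.55,"wz": 8.48,"claw": 0.1},
    {"tx": 37,"ty": 65,"tz": 10,"wx": -9.94,"wy": 1.72,"wz": 9.42,"claw": 0.1},
    {"tx": 41,"ty": 71,"tz": 10,"wx": -10.93,"wy": 1.89,"wz": 10.36,"claw": 0.1},
    {"tx": 41,"ty": 71,"tz": 10,"wx": -10.93,"wy": 1.89,"wz": 10.36,"claw": 0.1}
  ]
}}

```text
time_s: 21.07
position: [0.5078, 0.2779, 0.2754]
tcp_rot: [0.014, -0.561, 0.753, -0.344]
contact_force: [-0.1, 1.5, -0.9]
width: 0.0283
finger_force: 69.6
```

Run:
```python
from goto import *
o=sensors.get_obs(); print(o['joint_positions'],o['contact_force'],o['width']); y,B=place(holes[0],.12); d(y,B)
```

```text
[-0.13  0.59 -0.93  1.8   1.12  1.48  1.4 ] [-0.07  1.47 -0.87] 0.02834186584467104
 T [ 42.6  70.  -24.4] W [-10.81   1.87  10.32] | |T| 85 rot rows 10.5
```

Request:
{"method": "send_rows", "body": {
  "deltas": [
    {"tx": 4,"ty": 6,"tz": 0,"wx": -0.98,"wy": 0.17,"wz": 0.94,"claw": 0.1},
    {"tx": 8,"ty": 13,"tz": 0,"wx": -1.97,"wy": 0.34,"wz": 1.88,"claw": 0.1},
    {"tx": 12,"ty": 19,"tz": 0,"wx": -2.95,"wy": 0.51,"wz": 2.81,"claw": 0.1},
    {"tx": 15,"ty": 25,"tz": 0,"wx": -3.93,"wy": 0.68,"wz": 3.75,"claw": 0.1},
    {"tx": 19,"ty": 32,"tz": 0,"wx": -4.91,"wy": 0.85,"wz": 4.69,"claw": 0.1},
    {"tx": 23,"ty": 38,"tz": 0,"wx": -5.9,"wy": 1.02,"wz": 5.63,"claw": 0.1},
    {"tx": 27,"ty": 45,"tz": 0,"wx": -6.88,"wy": 1.19,"wz": 6.57,"claw": 0.1},
    {"tx": 31,"ty": 51,"tz": 0,"wx": -7.86,"wy": 1.36,"wz": 7.5,"claw": 0.1},
    {"tx": 35,"ty": 57,"tz": 0,"wx": -8.85,"wy": 1.53,"wz": 8.44,"claw": 0.1},
    {"tx": 39,"ty": 64,"tz": 0,"wx": -9.83,"wy": 1.7,"wz": 9.38,"claw": 0.1},
    {"tx": 42.6,"ty": 70,"tz": 0,"wx": -10.81,"wy": 1.87,"wz": 10.32,"claw": 0.1},
    {"tx": 42.6,"ty": 70,"tz": 0,"wx": -10.81,"wy": 1.87,"wz": 10.32,"claw": 0.1}
  ]
}}

```text
time_s: 22.07
position: [0.5509, 0.346, 0.2758]
tcp_rot: [0.147, 0.791, -0.214, 0.554]
contact_force: [-0.5, -0.5, -1.7]
width: 0.0285
finger_force: 69.6
```

```bash
python3 - <<'E'
from goto import *
o=sensors.get_obs(); print(o['joint_positions'],o['contact_force'],o['width']); y,B=place(holes[0],.12); d(y,B)
E
python3 two.py c6 2.6 330 100 480 290 100 60 250 250
```

```text
[-0.38  0.71 -0.77  1.83  1.68  1.64  2.34] [-0.45 -0.47 -1.7 ] 0.028459740994135865
 T [ -0.5   1.9 -24.8] W [-0.05  0.02  0.02] | |T| 25 rot rows 0.0
22.07 [0.5509 0.346  0.2758] [ 0.147   0.7909 -0.2139  0.5542] [-0.3817  0.7127 -0.7692  1.8334  1.6777  1.6385  2.3355] 0.0285 [-0.4502 -0.4721 -1.6968]
```

View pics/c6.png

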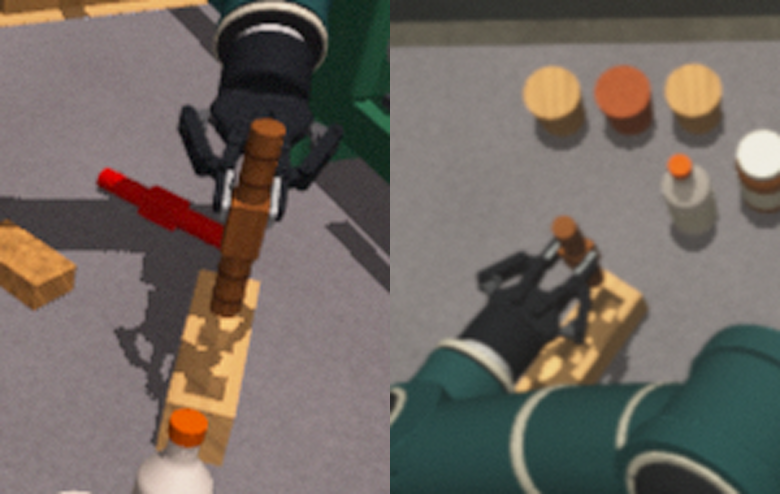

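The picture shows leg A held vertical over the near hole (scene: top end (267,127), foot (227,305)). Check its axis in both views against the hole.

Run:
```python
from goto import *
from h import *
np.set_printoptions(precision=4,suppress=True)
S,T=cam("scene"),cam("top"); f=lambda a,o,b:((a[0]+.5)/2.6-.5+o,(a[1]+.5)/2.6-.5+b)
st=f((267,129),330,100); tt=f((175,228),100,60); sb=f((228,301),330,100)
print('top end',tri(S,st,T,tt))
o=sensors.get_obs(); B=R.from_quat(o['tcp_rot'],scalar_first=True).as_matrix(); c=np.array(o['position'])+.0645*B[:,2]-.013*B[:,0]
print('rod centre exp',c,'axis',B[:,0]); 
for k in(.09,-.09): q=c+k*B[:,0]; print('end exp',q,'S',proj(S,q),'T',proj(T,q))
print('meas S top',st,'S bot',sb,'T top',tt)
print('scene-only pos at top z',atz(S,*st,c[2]+.09),' bottom',atz(S,*sb,c[2]-.09),'top-only',atz(T,*tt,c[2]+.09))
# holder per camera
sc=np.array([(407.1,203.3),(430.2,208.1),(419.8,261.2),(393.8,254.3)])-.38; tp=np.array([(158.4,228),(143.4,216.4),(182,163),(197.6,173)])-.4
for n,cc,m in(("S",S,sc),("T",T,tp)):
    W=np.array([atz(cc,u,v,.062) for u,v in m])[:,:2]; print(n,'centre',W.mean(0),'far/near mid',W[:2].mean(0),W[2:].mean(0))
print(holes)
```

```text
top end (array([0.6069, 0.3131, 0.3316]), np.float64(0.00333991933439596))
rod centre exp [0.5995 0.3174 0.2421] axis [ 0.2908 -0.1842  0.9389]
end exp [0.6256 0.3008 0.3266] S [np.float64(430.0368925663819), np.float64(157.21574589693836)] T [np.float64(171.51223065244005), np.float64(141.05615230524285)]
end exp [0.5733 0.334  0.1576] S [np.float64(416.45354652595506), np.float64(207.52256212652543)] T [np.float64(171.09833515008768), np.float64(177.34728046064546)]
meas S top (432.38461538461536, 149.30769230769232) S bot (417.38461538461536, 215.46153846153845) T top (167.0, 147.3846153846154)
scene-only pos at top z [0.6075 0.3145 0.3321]  bottom [0.5944 0.3266 0.1521] top-only [0.6059 0.3114 0.3321]
S centre [0.5435 0.359 ] far/near mid [0.4561 0.4193] [0.6308 0.2988]
T centre [0.5451 0.3551] far/near mid [0.4574 0.4148] [0.6329 0.2954]
[array([0.6029, 0.3176]), array([0.5452, 0.3572]), array([0.4875, 0.3968])]
```

Run:
```python
from goto import *
from h import *
S,T=cam("scene"),cam("top")
for z in(.332,.152): print(z,np.round(proj(S,[.6034,.3157,z]),1),np.round(proj(T,[.6034,.3157,z]),1))
print('meas S (432.4,149.3) (417.4,215.5) T (167,147.4)')
# rod edges in scene: centre line
im=np.load('pics/c6_scene.npy'); hsv=cv2.cvtColor(im,cv2.COLOR_BGR2HSV)
for v in(150,155,160,200,206,212,216,218,220,222):
    u=[x for x in range(405,445) if hsv[v,x,0]<=14 and hsv[v,x,1]>140]; print(v,(min(u),max(u),(min(u)+max(u))/2) if u else None)
for z in(.31,.29,.17): print(z,np.round(proj(S,[.6034,.3157,z]),1))
```

```text
0.332 [431.9 148.3] [165.4 148.3]
0.152 [414.8 218.7] [177.7 168.2]
meas S (432.4,149.3) (417.4,215.5) T (167,147.4)
150 (426, 439, 432.5)
155 (425, 438, 431.5)
160 (424, 436, 430.0)
200 (415, 426, 420.5)
206 (407, 424, 415.5)
212 (407, 424, 415.5)
216 (406, 423, 414.5)
218 (405, 425, 415.0)
220 (407, 424, 415.5)
222 (409, 425, 417.0)
0.31 [429.6 157.8]
0.29 [427.5 166.2]
0.17 [416.4 212.3]
```

Request:
{"method": "send_rows", "body": {
  "deltas": [
    {"tx": -1,"ty": 2,"tz": -20,"wx": 0,"wy": 0,"wz": 0,"claw": 0.1},
    {"tx": -1,"ty": 2,"tz": -45,"wx": 0,"wy": 0,"wz": 0,"claw": 0.1},
    {"tx": -1,"ty": 2,"tz": -65,"wx": 0,"wy": 0,"wz": 0,"claw": 0.1},
    {"tx": -1,"ty": 2,"tz": -80,"wx": 0,"wy": 0,"wz": 0,"claw": 0.1},
    {"tx": -1,"ty": 2,"tz": -88,"wx": 0,"wy": 0,"wz": 0,"claw": 0.1},
    {"tx": -1,"ty": 2,"tz": -93,"wx": 0,"wy": 0,"wz": 0,"claw": 0.1},
    {"tx": -1,"ty": 2,"tz": -98,"wx": 0,"wy": 0,"wz": 0,"claw": 0.1},
    {"tx": -1,"ty": 2,"tz": -103,"wx": 0,"wy": 0,"wz": 0,"claw": 0.1},
    {"tx": -1,"ty": 2,"tz": -103,"wx": 0,"wy": 0,"wz": 0,"claw": 0.1}
  ]
}}

```text
time_s: 22.92
position: [0.55, 0.3481, 0.1735]
tcp_rot: [0.147, 0.79, -0.217, 0.554]
contact_force: [-0.1, 0.3, -1.5]
width: 0.0288
finger_force: 69.7
```

Request:
{"method": "send_rows", "body": {
  "deltas": [
    {"tx": 0,"ty": 0,"tz": -10,"wx": 0,"wy": 0,"wz": 0,"claw": 0.1},
    {"tx": 0,"ty": 0,"tz": -20,"wx": 0,"wy": 0,"wz": 0,"claw": 0.1},
    {"tx": 0,"ty": 0,"tz": -30,"wx": 0,"wy": 0,"wz": 0,"claw": 0.1},
    {"tx": 0,"ty": 0,"tz": -36,"wx": 0,"wy": 0,"wz": 0,"claw": 0.1},
    {"tx": 0,"ty": 0,"tz": -40,"wx": 0,"wy": 0,"wz": 0,"claw": 0.1},
    {"tx": 0,"ty": 0,"tz": -40,"wx": 0,"wy": 0,"wz": 0,"claw": 0.1},
    {"tx": 0,"ty": 0,"tz": -40,"wx": 0,"wy": 0,"wz": 0,"claw": 0.1}
  ]
}}

```text
time_s: 23.5
position: [0.5499, 0.3484, 0.1336]
tcp_rot: [0.147, 0.79, -0.216, 0.554]
contact_force: [-1.1, 0.3, -1.1]
width: 0.0288
finger_force: 69.6
```

Request:
{"method": "send_rows", "body": {
  "deltas": [
    {"tx": 0,"ty": 0,"tz": -2,"wx": 0,"wy": 0,"wz": 0,"claw": 0.1},
    {"tx": 0,"ty": 0,"tz": -2,"wx": 0,"wy": 0,"wz": 0,"claw": 0.3},
    {"tx": 0,"ty": 0,"tz": -2,"wx": 0,"wy": 0,"wz": 0,"claw": 0.45},
    {"tx": 0,"ty": 0,"tz": -2,"wx": 0,"wy": 0,"wz": 0,"claw": 0.6},
    {"tx": 0,"ty": 0,"tz": -2,"wx": 0,"wy": 0,"wz": 0,"claw": 0.6},
    {"tx": -16,"ty": 9,"tz": 7,"wx": 0,"wy": 0,"wz": 0,"claw": 0.6},
    {"tx": -40,"ty": 23,"tz": 17,"wx": 0,"wy": 0,"wz": 0,"claw": 0.6},
    {"tx": -65,"ty": 37,"tz": 27,"wx": 0,"wy": 0,"wz": 0,"claw": 0.6},
    {"tx": -90,"ty": 51,"tz": 38,"wx": 0,"wy": 0,"wz": 0,"claw": 0.6},
    {"tx": -98,"ty": 56,"tz": 70,"wx": 0,"wy": 0,"wz": 0,"claw": 0.6},
    {"tx": -98,"ty": 56,"tz": 105,"wx": 0,"wy": 0,"wz": 0,"claw": 0.6},
    {"tx": -98,"ty": 56,"tz": 130,"wx": 0,"wy": 0,"wz": 0,"claw": 0.6}
  ]
}}

```text
time_s: 24.5
position: [0.451, 0.4053, 0.2662]
tcp_rot: [0.146, 0.79, -0.216, 0.555]
contact_force: [1.2, 0.5, 0.6]
width: 0.0516
finger_force: 0.0
```

Run:
```python
from goto import *
from rods import *
np.set_printoptions(precision=4,suppress=True)
print(sensors.get_obs()['joint_positions']); detect()
S,T=cam("scene"),cam("top")
im=np.load('pics/last_scene.npy'); hsv=cv2.cvtColor(im,cv2.COLOR_BGR2HSV)
print('pred top end',proj(S,[.602,.3177,.186]),'bottom',proj(S,[.602,.3177,.075]))
for v in(205,212,220,230,240):
    u=[x for x in range(400,435) if hsv[v,x,0]<=14 and hsv[v,x,1]>140]; print(v,(min(u),max(u)) if u else None)
x,A=pick(.461,.1185,6.7); d(x+[0,0,.15],A,'hoverB')
```

```text
[-0.5367  0.7548 -0.8361  1.8438  1.5726  1.8092  2.2245]
top [0.5325 0.3364] 0.166 -34.5 [ 53  79 102]
top [0.4769 0.0198] 0.181 7.8 [ 52  88 140]
scene [0.3294 0.2431] 0.141 29.0 [ 58 111 166]
scene [0.4664 0.1211] 0.199 6.5 [ 31  68 124]
scene [0.4845 0.0227] 0.198 7.8 [ 31  69 126]
pred top end [np.float64(418.2871577388174), np.float64(206.0687667824902)] bottom [np.float64(409.13943549467376), np.float64(243.72226111169124)]
205 (414, 422)
212 (411, 423)
220 (411, 422)
230 (407, 420)
240 (402, 419)
hoverB T [ -25.7 -290.9  -41.4] W [ 21.88  -4.41 -21.1 ] | |T| 295 rot rows 21.4
```

Request:
{"method": "send_rows", "body": {
  "deltas": [
    {"tx": -2,"ty": -13,"tz": 0,"wx": 0.99,"wy": -0.2,"wz": -0.96,"claw": 0.6},
    {"tx": -3,"ty": -26,"tz": 0,"wx": 1.99,"wy": -0.4,"wz": -1.92,"claw": 0.6},
    {"tx": -4,"ty": -40,"tz": 0,"wx": 2.98,"wy": -0.6,"wz": -2.88,"claw": 0.6},
    {"tx": -5,"ty": -53,"tz": 0,"wx": 3.98,"wy": -0.8,"wz": -3.84,"claw": 0.6},
    {"tx": -6,"ty": -66,"tz": 0,"wx": 4.97,"wy": -1,"wz": -4.8,"claw": 0.6},
    {"tx": -7,"ty": -79,"tz": 0,"wx": 5.97,"wy": -1.2,"wz": -5.75,"claw": 0.6},
    {"tx": -8,"ty": -93,"tz": 0,"wx": 6.96,"wy": -1.4,"wz": -6.71,"claw": 0.6},
    {"tx": -10,"ty": -106,"tz": 0,"wx": 7.96,"wy": -1.6,"wz": -7.67,"claw": 0.6},
    {"tx": -11,"ty": -119,"tz": 0,"wx": 8.95,"wy": -1.8,"wz": -8.63,"claw": 0.6},
    {"tx": -12,"ty": -132,"tz": 0,"wx": 9.95,"wy": -2,"wz": -9.59,"claw": 0.6},
    {"tx": -13,"ty": -145,"tz": 0,"wx": 10.94,"wy": -2.2,"wz": -10.55,"claw": 0.6},
    {"tx": -14,"ty": -158,"tz": 0,"wx": 11.94,"wy": -2.4,"wz": -11.51,"claw": 0.6}
  ]
}}

```text
time_s: 25.6
position: [0.4379, 0.2457, 0.2634]
tcp_rot: [0.034, -0.504, 0.803, -0.317]
contact_force: [0.7, -0.1, -0.1]
width: 0.0512
finger_force: 0.0
```

Run:
```python
from goto import *
print(sensors.get_obs()['joint_positions']); x,A=pick(.461,.1185,6.7); d(x+[0,0,.15],A,'hoverB')
```

```text
[-0.04  0.5  -1.01  1.98  1.03  1.4   1.17]
hoverB T [ -11.7 -131.2  -36.8] W [ 9.88 -2.02 -9.61] | |T| 137 rot rows 9.7
```

Request:
{"method": "send_rows", "body": {
  "deltas": [
    {"tx": -1,"ty": -13,"tz": -4,"wx": 0.99,"wy": -0.2,"wz": -0.96,"claw": 0.7},
    {"tx": -2,"ty": -26,"tz": -7,"wx": 1.98,"wy": -0.4,"wz": -1.92,"claw": 0.7},
    {"tx": -4,"ty": -39,"tz": -11,"wx": 2.96,"wy": -0.61,"wz": -2.88,"claw": 0.7},
    {"tx": -5,"ty": -52,"tz": -15,"wx": 3.95,"wy": -0.81,"wz": -3.84,"claw": 0.7},
    {"tx": -6,"ty": -66,"tz": -18,"wx": 4.94,"wy": -1.01,"wz": -4.8,"claw": 0.7},
    {"tx": -7,"ty": -79,"tz": -22,"wx": 5.93,"wy": -1.21,"wz": -5.77,"claw": 0.7},
    {"tx": -8,"ty": -92,"tz": -26,"wx": 6.92,"wy": -1.41,"wz": -6.73,"claw": 0.7},
    {"tx": -9,"ty": -105,"tz": -29,"wx": 7.9,"wy": -1.62,"wz": -7.69,"claw": 0.7},
    {"tx": -11,"ty": -118,"tz": -33,"wx": 8.89,"wy": -1.82,"wz": -8.65,"claw": 0.7},
    {"tx": -11.7,"ty": -131.2,"tz": -37,"wx": 9.88,"wy": -2.02,"wz": -9.61,"claw": 0.7},
    {"tx": -11.7,"ty": -131.2,"tz": -37,"wx": 9.88,"wy": -2.02,"wz": -9.61,"claw": 0.7},
    {"tx": -11.7,"ty": -131.2,"tz": -37,"wx": 9.88,"wy": -2.02,"wz": -9.61,"claw": 0.7}
  ]
}}

```text
time_s: 26.6
position: [0.4261, 0.1136, 0.2265]
tcp_rot: [0.173, -0.059, 0.983, 0.008]
contact_force: [0.2, 0.3, 0.3]
width: 0.06
finger_force: 0.0
```

Run:
```python
from goto import *
from rods import *
print(sensors.get_obs()['joint_positions']); x,A=pick(.461,.1185,6.7); d(x+[0,0,.15],A,'hoverB'); detect()
```

```text
[ 0.65  0.19 -1.09  2.28  0.58  0.5   0.81]
hoverB T [0.1 0.8 0.1] W [ 0.06 -0.01 -0.02] | |T| 1 rot rows 0.0
top [0.53 0.34] 0.215 -34.9 [ 55  81 105]
top [0.49 0.02] 0.18 8.9 [ 48  81 129]
scene [0.47 0.12] 0.179 6.5 [ 31  67 123]
scene [0.48 0.02] 0.199 7.8 [ 31  69 126]
```

Request:
{"method": "send_rows", "body": {
  "deltas": [
    {"tx": 0,"ty": 1,"tz": -30,"wx": 0,"wy": 0,"wz": 0,"claw": 0.7},
    {"tx": 0,"ty": 1,"tz": -60,"wx": 0,"wy": 0,"wz": 0,"claw": 0.7},
    {"tx": 0,"ty": 1,"tz": -90,"wx": 0,"wy": 0,"wz": 0,"claw": 0.7},
    {"tx": 0,"ty": 1,"tz": -120,"wx": 0,"wy": 0,"wz": 0,"claw": 0.7},
    {"tx": 0,"ty": 1,"tz": -138,"wx": 0,"wy": 0,"wz": 0,"claw": 0.7},
    {"tx": 0,"ty": 1,"tz": -147,"wx": 0,"wy": 0,"wz": 0,"claw": 0.7},
    {"tx": 0,"ty": 1,"tz": -149,"wx": 0,"wy": 0,"wz": 0,"claw": 0.7},
    {"tx": 0,"ty": 1,"tz": -149,"wx": 0,"wy": 0,"wz": 0,"claw": 0.7},
    {"tx": 0,"ty": 1,"tz": -149,"wx": 0,"wy": 0,"wz": 0,"claw": 0.5},
    {"tx": 0,"ty": 1,"tz": -149,"wx": 0,"wy": 0,"wz": 0,"claw": 0.3},
    {"tx": 0,"ty": 1,"tz": -149,"wx": 0,"wy": 0,"wz": 0,"claw": 0.1},
    {"tx": 0,"ty": 1,"tz": -149,"wx": 0,"wy": 0,"wz": 0,"claw": 0.1}
  ]
}}

```text
time_s: 27.7
position: [0.4269, 0.1161, 0.0791]
tcp_rot: [0.174, -0.06, 0.983, 0.008]
contact_force: [-6.6, -0.0, 16.0]
width: 0.0286
finger_force: 68.2
```

Request:
{"method": "send_rows", "body": {
  "deltas": [
    {"tx": 0,"ty": 0,"tz": 0,"wx": 0,"wy": 0,"wz": 0,"claw": 0.1},
    {"tx": 0,"ty": 0,"tz": 0,"wx": 0,"wy": 0,"wz": 0,"claw": 0.1},
    {"tx": 0,"ty": 0,"tz": 0,"wx": 0,"wy": 0,"wz": 0,"claw": 0.1},
    {"tx": 0,"ty": 0,"tz": 10,"wx": 0,"wy": 0,"wz": 0,"claw": 0.1},
    {"tx": 0,"ty": 0,"tz": 40,"wx": 0,"wy": 0,"wz": 0,"claw": 0.1},
    {"tx": 0,"ty": 0,"tz": 75,"wx": 0,"wy": 0,"wz": 0,"claw": 0.1},
    {"tx": 0,"ty": 0,"tz": 110,"wx": 0,"wy": 0,"wz": 0,"claw": 0.1},
    {"tx": 0,"ty": 0,"tz": 140,"wx": 0,"wy": 0,"wz": 0,"claw": 0.1},
    {"tx": 0,"ty": 0,"tz": 170,"wx": 0,"wy": 0,"wz": 0,"claw": 0.1},
    {"tx": 0,"ty": 0,"tz": 190,"wx": 0,"wy": 0,"wz": 0,"claw": 0.1},
    {"tx": 0,"ty": 0,"tz": 190,"wx": 0,"wy": 0,"wz": 0,"claw": 0.1}
  ]
}}

```text
time_s: 28.62
position: [0.4262, 0.1159, 0.2664]
tcp_rot: [0.173, -0.06, 0.983, 0.008]
contact_force: [-0.8, -1.0, 0.1]
width: 0.0283
finger_force: 69.7
```

Run:
```python
from goto import *
o=sensors.get_obs(); j=o['joint_positions']; print(j)
A=R.from_quat(o['tcp_rot'],scalar_first=True); x0=np.array(o['position'])
y,B=place([.5443,.3573],.145); d(y,B); rv=(B*A.inv()).as_rotvec(); q=np.array(j)
for k in np.linspace(0,1,7)[1:]:
    q,e,er=step(q,x0*(1-k)+y*k,R.from_rotvec(rv*k)*A); print(round(k,2),q,round(e,4),round(er,3))
```

```text
[ 0.7   0.06 -1.1   2.24  0.28  0.55  1.09]
 T [ 65.6 271.7   9.7] W [-21.88   4.51  21.19] | |T| 280 rot rows 21.5
0.17 [ 0.37  0.22 -1.04  2.13  0.69  0.87  0.96] 0.0 0.0
0.33 [ 0.1   0.38 -0.99  2.02  0.9   1.19  1.07] 0.0 0.0
0.5 [-0.13  0.52 -0.94  1.93  1.07  1.45  1.29] 0.0 0.0
0.67 [-0.3   0.62 -0.88  1.87  1.23  1.63  1.57] 0.0 0.0
0.83 [-0.44  0.69 -0.82  1.84  1.4   1.73  1.9 ] 0.0 0.0
1.0 [-0.53  0.73 -0.77  1.83  1.58  1.73  2.27] 0.0 0.0
```

Request:
{"method": "send_rows", "body": {
  "deltas": [
    {"tx": 3,"ty": 12,"tz": 10,"wx": -0.99,"wy": 0.2,"wz": 0.96,"claw": 0.1},
    {"tx": 6,"ty": 25,"tz": 20,"wx": -1.99,"wy": 0.41,"wz": 1.93,"claw": 0.1},
    {"tx": 9,"ty": 37,"tz": 30,"wx": -2.98,"wy": 0.61,"wz": 2.89,"claw": 0.1},
    {"tx": 12,"ty": 49,"tz": 40,"wx": -3.98,"wy": 0.82,"wz": 3.85,"claw": 0.1},
    {"tx": 15,"ty": 62,"tz": 50,"wx": -4.97,"wy": 1.02,"wz": 4.82,"claw": 0.1},
    {"tx": 18,"ty": 74,"tz": 50,"wx": -5.97,"wy": 1.23,"wz": 5.78,"claw": 0.1},
    {"tx": 21,"ty": 86,"tz": 50,"wx": -6.96,"wy": 1.43,"wz": 6.74,"claw": 0.1},
    {"tx": 24,"ty": 99,"tz": 50,"wx": -7.96,"wy": 1.64,"wz": 7.71,"claw": 0.1},
    {"tx": 27,"ty": 111,"tz": 50,"wx": -8.95,"wy": 1.84,"wz": 8.67,"claw": 0.1},
    {"tx": 30,"ty": 123,"tz": 50,"wx": -9.95,"wy": 2.05,"wz": 9.63,"claw": 0.1},
    {"tx": 33,"ty": 136,"tz": 50,"wx": -10.94,"wy": 2.25,"wz": 10.6,"claw": 0.1},
    {"tx": 33,"ty": 136,"tz": 50,"wx": -10.94,"wy": 2.25,"wz": 10.6,"claw": 0.1}
  ]
}}

```text
time_s: 29.62
position: [0.4586, 0.2538, 0.3149]
tcp_rot: [0.015, -0.548, 0.76, -0.349]
contact_force: [-0.9, 0.5, -2.6]
width: 0.0285
finger_force: 69.8
```

Run:
```python
from goto import *
o=sensors.get_obs(); print(o['joint_positions'],o['width']); y,B=place([.5443,.3573],.185); d(y,B)
```

```text
[-0.02  0.49 -1.06  1.89  1.06  1.53  1.37] 0.02854976874450718
 T [ 33.2 133.8   1.2] W [-10.88   2.19  10.5 ] | |T| 138 rot rows 10.7
```

Request:
{"method": "send_rows", "body": {
  "deltas": [
    {"tx": 3,"ty": 12,"tz": 0,"wx": -0.99,"wy": 0.2,"wz": 0.95,"claw": 0.1},
    {"tx": 6,"ty": 24,"tz": 0,"wx": -1.98,"wy": 0.4,"wz": 1.91,"claw": 0.1},
    {"tx": 9,"ty": 36,"tz": 0,"wx": -2.97,"wy": 0.6,"wz": 2.86,"claw": 0.1},
    {"tx": 12,"ty": 49,"tz": 0,"wx": -3.96,"wy": 0.8,"wz": 3.82,"claw": 0.1},
    {"tx": 15,"ty": 61,"tz": 0,"wx": -4.95,"wy": 1,"wz": 4.77,"claw": 0.1},
    {"tx": 18,"ty": 73,"tz": 0,"wx": -5.93,"wy": 1.19,"wz": 5.73,"claw": 0.1},
    {"tx": 21,"ty": 85,"tz": 0,"wx": -6.92,"wy": 1.39,"wz": 6.68,"claw": 0.1},
    {"tx": 24,"ty": 97,"tz": 0,"wx": -7.91,"wy": 1.59,"wz": 7.64,"claw": 0.1},
    {"tx": 27,"ty": 109,"tz": 0,"wx": -8.9,"wy": 1.79,"wz": 8.59,"claw": 0.1},
    {"tx": 30,"ty": 122,"tz": 0,"wx": -9.89,"wy": 1.99,"wz": 9.55,"claw": 0.1},
    {"tx": 33,"ty": 134,"tz": 0,"wx": -10.88,"wy": 2.19,"wz": 10.5,"claw": 0.1},
    {"tx": 33,"ty": 134,"tz": 0,"wx": -10.88,"wy": 2.19,"wz": 10.5,"claw": 0.1}
  ]
}}

```text
time_s: 30.62
position: [0.4923, 0.3858, 0.3152]
tcp_rot: [0.147, 0.791, -0.214, 0.554]
contact_force: [-0.5, -0.0, -0.0]
width: 0.0288
finger_force: 69.8
```

```bash
cat > chk.py <<'E'
from goto import *
from h import *
import sys
hx,hy=float(sys.argv[1]),float(sys.argv[2]); up=float(sys.argv[3])
np.set_printoptions(precision=3,suppress=True)
o=sensors.get_obs(); print(o['joint_positions'],o['width'],o['contact_force'])
y,B=place([hx,hy],up); d(y,B,'to go'); e=np.array(o['position'])-y; c=np.array([hx,hy,.096+up])+e
S=cam('scene'); im=read_camera('scene')['image']; np.save('pics/chk.npy',im); hsv=cv2.cvtColor(im,cv2.COLOR_BGR2HSV)
for k in(.08,.05,-.05,-.075):
    u0,v0=proj(S,c+[0,0,k]); v=int(round(v0)); r=[x for x in range(int(u0)-14,int(u0)+15) if hsv[v,x,0]<=14 and hsv[v,x,1]>140]
    print(k,round(u0,1),v,(min(r),max(r),(min(r)+max(r))/2) if r else None)
E
python3 chk.py .5443 .3573 .185
```

```text
[-0.413  0.7   -0.904  1.818  1.619  1.785  2.356] 0.02881646625704734 [-0.495 -0.017 -0.016]
to go T [-0.5  1.8  0.9] W [-0.05  0.03  0.01] | |T| 2 rot rows 0.0
0.08 438.2 120 (433, 445, 439.0)
0.05 435.1 133 (430, 442, 436.0)
-0.05 425.4 173 (421, 432, 426.5)
-0.075 423.2 182 (419, 430, 424.5)
```

Request:
{"method": "send_rows", "body": {
  "deltas": [
    {"tx": -0.5,"ty": 2,"tz": -25,"wx": 0,"wy": 0,"wz": 0,"claw": 0.1},
    {"tx": -0.5,"ty": 2,"tz": -50,"wx": 0,"wy": 0,"wz": 0,"claw": 0.1},
    {"tx": -0.5,"ty": 2,"tz": -75,"wx": 0,"wy": 0,"wz": 0,"claw": 0.1},
    {"tx": -0.5,"ty": 2,"tz": -100,"wx": 0,"wy": 0,"wz": 0,"claw": 0.1},
    {"tx": -0.5,"ty": 2,"tz": -115,"wx": 0,"wy": 0,"wz": 0,"claw": 0.1},
    {"tx": -0.5,"ty": 2,"tz": -122,"wx": 0,"wy": 0,"wz": 0,"claw": 0.1},
    {"tx": -0.5,"ty": 2,"tz": -128,"wx": 0,"wy": 0,"wz": 0,"claw": 0.1},
    {"tx": -0.5,"ty": 2,"tz": -133,"wx": 0,"wy": 0,"wz": 0,"claw": 0.1},
    {"tx": -0.5,"ty": 2,"tz": -138,"wx": 0,"wy": 0,"wz": 0,"claw": 0.1},
    {"tx": -0.5,"ty": 2,"tz": -143,"wx": 0,"wy": 0,"wz": 0,"claw": 0.1},
    {"tx": -0.5,"ty": 2,"tz": -143,"wx": 0,"wy": 0,"wz": 0,"claw": 0.1}
  ]
}}

```text
time_s: 31.58
position: [0.492, 0.3876, 0.1718]
tcp_rot: [0.146, 0.79, -0.217, 0.555]
contact_force: [-1.5, 1.1, -3.1]
width: 0.0287
finger_force: 70.1
```

Request:
{"method": "send_rows", "body": {
  "deltas": [
    {"tx": 0,"ty": 0,"tz": -10,"wx": 0,"wy": 0,"wz": 0,"claw": 0.1},
    {"tx": 0,"ty": 0,"tz": -20,"wx": 0,"wy": 0,"wz": 0,"claw": 0.1},
    {"tx": 0,"ty": 0,"tz": -30,"wx": 0,"wy": 0,"wz": 0,"claw": 0.1},
    {"tx": 0,"ty": 0,"tz": -36,"wx": 0,"wy": 0,"wz": 0,"claw": 0.1},
    {"tx": 0,"ty": 0,"tz": -39,"wx": 0,"wy": 0,"wz": 0,"claw": 0.1},
    {"tx": 0,"ty": 0,"tz": -39,"wx": 0,"wy": 0,"wz": 0,"claw": 0.1},
    {"tx": 0,"ty": 0,"tz": -39,"wx": 0,"wy": 0,"wz": 0,"claw": 0.1}
  ]
}}

```text
time_s: 32.17
position: [0.4919, 0.3875, 0.1324]
tcp_rot: [0.146, 0.79, -0.217, 0.555]
contact_force: [-3.1, 1.8, -3.0]
width: 0.0285
finger_force: 70.3
```

Request:
{"method": "send_rows", "body": {
  "deltas": [
    {"tx": 0,"ty": 0,"tz": -1,"wx": 0,"wy": 0,"wz": 0,"claw": 0.1},
    {"tx": 0,"ty": 0,"tz": -1,"wx": 0,"wy": 0,"wz": 0,"claw": 0.3},
    {"tx": 0,"ty": 0,"tz": -1,"wx": 0,"wy": 0,"wz": 0,"claw": 0.45},
    {"tx": 0,"ty": 0,"tz": -1,"wx": 0,"wy": 0,"wz": 0,"claw": 0.6},
    {"tx": 0,"ty": 0,"tz": -1,"wx": 0,"wy": 0,"wz": 0,"claw": 0.6},
    {"tx": -16,"ty": 9,"tz": 7,"wx": 0,"wy": 0,"wz": 0,"claw": 0.6},
    {"tx": -40,"ty": 23,"tz": 17,"wx": 0,"wy": 0,"wz": 0,"claw": 0.6},
    {"tx": -65,"ty": 37,"tz": 27,"wx": 0,"wy": 0,"wz": 0,"claw": 0.6},
    {"tx": -90,"ty": 51,"tz": 38,"wx": 0,"wy": 0,"wz": 0,"claw": 0.6},
    {"tx": -98,"ty": 56,"tz": 70,"wx": 0,"wy": 0,"wz": 0,"claw": 0.6},
    {"tx": -98,"ty": 56,"tz": 105,"wx": 0,"wy": 0,"wz": 0,"claw": 0.6},
    {"tx": -98,"ty": 56,"tz": 130,"wx": 0,"wy": 0,"wz": 0,"claw": 0.6}
  ]
}}

```text
time_s: 33.17
position: [0.3932, 0.4443, 0.2654]
tcp_rot: [0.145, 0.79, -0.217, 0.555]
contact_force: [1.3, -0.2, 0.3]
width: 0.0513
finger_force: 0.0
```

Run:
```python
from goto import *
from rods import *
np.set_printoptions(precision=4,suppress=True)
o=sensors.get_obs(); print(o['joint_positions']); detect()
S=cam("scene"); im=np.load('pics/last_scene.npy'); hsv=cv2.cvtColor(im,cv2.COLOR_BGR2HSV)
for h in([.602,.3177],[.5443,.3573]):
  for z in(.18,.15,.09):
    u0,v0=proj(S,[*h,z]); r=[x for x in range(int(u0)-10,int(u0)+11) if hsv[int(v0+.5),x,0]<=14 and hsv[int(v0+.5),x,1]>140]; print(h,z,round(u0,1),int(v0+.5),(min(r),max(r)) if r else None)
x,A=pick(.478,.020,7.5); d(x+[0,0,.15],A,'hoverC')
A0=R.from_quat(o['tcp_rot'],scalar_first=True); x0=np.array(o['position']); y=x+[0,0,.15]; rv=(A*A0.inv()).as_rotvec(); q=np.array(o['joint_positions'])
for k in np.linspace(0,1,7)[1:]:
    q,e,er=step(q,x0*(1-k)+y*k,R.from_rotvec(rv*k)*A0); print(round(k,2),q,round(e,4),round(er,3))
q,e,er=step(q,x,A); print(q,e,er)
```

```text
[-0.6164  0.8119 -0.9098  1.8096  1.5329  1.9366  2.1721]
top [0.4772 0.0197] 0.18 7.9 [ 53  88 140]
scene [0.3295 0.2429] 0.14 30.1 [ 57 110 165]
scene [0.4846 0.0227] 0.198 7.8 [ 31  68 125]
[0.602, 0.3177] 0.18 417.8 208 (413, 425)
[0.602, 0.3177] 0.15 415.2 219 (410, 423)
[0.602, 0.3177] 0.09 410.3 239 (401, 418)
[0.5443, 0.3573] 0.18 421.6 191 (411, 428)
[0.5443, 0.3573] 0.15 419.1 201 (416, 426)
[0.5443, 0.3573] 0.09 414.3 221 (410, 422)
hoverC T [  49.2 -428.9  -40.6] W [ 21.86  -4.22 -20.97] | |T| 434 rot rows 21.4
0.17 [-0.5002  0.7636 -0.9432  1.8692  1.3504  1.872   1.7492] 0.0 0.0
0.33 [-0.3109  0.6609 -0.986   1.9528  1.2045  1.6987  1.4198] 0.0 0.0
0.5 [-0.0665  0.5245 -1.029   2.0505  1.0841  1.4392  1.1765] 0.0 0.0
0.67 [ 0.2226  0.3591 -1.0453  2.1501  0.9499  1.0974  1.0403] 0.0 0.0
0.83 [ 0.5276  0.2078 -1.015   2.2356  0.7286  0.7219  1.06  ] 0.0 0.0
1.0 [ 0.9549  0.1864 -1.1124  2.2889  0.3883  0.4448  1.2563] 0.0 0.0
[ 0.7821  0.6939 -1.0097  2.3647  1.6486  0.5263  0.1512] 1.528861423419519e-05 0.0006961724493036647
```

Both legs stand in their holes. For the third, I'll search the whole chain from the present joints for good margins.

```bash
cat > t2.py <<'E'
from plan import *
import multiprocessing as mp
j0=np.array([-0.6164,0.8119,-0.9098,1.8096,1.5329,1.9366,2.1721]); x00,A00=fk(j0,p,s)
rod=np.array([.478,.0205]); ang=np.radians(7.8); H=np.array([.4868,.3970])
def seg(j,xa,Ra,xb,Rb,n,st):
    rv=(Rb*Ra.inv()).as_rotvec()
    for k in np.linspace(0,1,n+1)[1:]:
        jo=j; j,e,er=step(j,xa*(1-k)+xb*k,R.from_rotvec(rv*k)*Ra); st.append((e+er,min((j-LO).min(),(HI-j).min()),np.abs(j-jo).max()))
    return j
def run(a):
    t,az,us,sg=a; t=np.radians(t); az=np.radians(az); u=us*np.array([np.cos(ang),np.sin(ang),0]); g=.013; d=.0645
    A=Rp(u,t,sg); B=Rs(az,t,sg); st=[]
    x=np.array([*rod,.016])+g*u-d*A.as_matrix()[:,2]; up=np.array([0,0,.15]); y=np.array([*H,.096+g])-d*B.as_matrix()[:,2]
    j=seg(j0,x00,A00,x+up,A,14,st); ja=j; j=seg(j,x+up,A,x,A,5,st); j=seg(j,x,A,x+[0,0,.19],A,5,st)
    mid=(x+y)/2+[0,0,.2]
    j=seg(j,x+[0,0,.19],A,y+[0,0,.185],B,14,st); j=seg(j,y+[0,0,.185],B,y,B,5,st); jb=j
    r=y-.12*B.as_matrix()[:,2]; j=seg(j,y,B,r,B,4,st)
    st=np.array(st); return st[:,0].max(),st[:,1].min(),st[:,2].max(),a,ja,jb,j
if __name__=="__main__":
    L=[(t,az,us,sg) for t in(0,10,20,30) for az in range(-75,121,15) for us in(1,-1) for sg in(1,-1)]
    with mp.Pool() as P: r=P.map(run,L)
    r=[q for q in r if q[0]<.02 and q[2]<.6]; r.sort(key=lambda q:-q[1]); print(len(r))
    for q in r[:12]: print(round(q[1],2),round(q[2],2),q[3],q[4],q[5],q[6])
E
OMP_NUM_THREADS=1 python3 t2.py
```

```text
52
0.06 0.16 (0, 105, -1, 1) [ 0.76  0.39 -1.02  2.04  0.42  0.93  1.22] [ 0.5   1.38 -0.97  1.77 -0.74  0.87  0.87] [ 0.63  1.33 -0.89  1.71 -0.66  1.08  0.81]
0.06 0.16 (0, 120, -1, 1) [ 0.76  0.39 -1.02  2.04  0.42  0.93  1.22] [ 0.36  1.37 -0.91  1.56 -0.59  1.17  0.71] [ 0.45  1.36 -0.85  1.42 -0.54  1.38  0.67]
0.06 0.17 (10, 105, -1, 1) [ 0.9   0.31 -1.12  2.17  0.44  0.71  1.21] [ 0.51  1.3  -1.01  1.81 -0.61  0.74  0.7 ] [ 0.66  1.22 -0.96  1.77 -0.55  0.96  0.66]
0.06 0.17 (10, 120, -1, 1) [ 0.9   0.31 -1.12  2.17  0.44  0.71  1.21] [ 0.38  1.29 -0.95  1.6  -0.47  1.06  0.6 ] [ 0.47  1.26 -0.91  1.48 -0.43  1.28  0.56]
0.04 0.22 (20, -45, 1, -1) [ 0.5   0.62 -0.84  1.74  0.4   1.35  1.22] [-0.84  0.99 -0.5   1.61  1.33  1.79 -1.12] [-0.98  1.   -0.55  1.48  1.24  1.93 -1.1 ]
0.04 0.22 (20, -30, 1, -1) [ 0.5   0.62 -0.84  1.74  0.4   1.35  1.22] [-0.8   0.94 -0.56  1.81  1.52  1.69 -1.13] [-0.94  0.91 -0.64  1.75  1.39  1.83 -1.14]
0.04 0.24 (20, -15, 1, -1) [ 0.5   0.62 -0.84  1.74  0.4   1.35  1.22] [-0.73  0.89 -0.61  2.    1.76  1.62 -1.15] [-0.86  0.84 -0.72  2.01  1.57  1.75 -1.18]
0.04 0.29 (20, 0, 1, -1) [ 0.5   0.62 -0.84  1.74  0.4   1.35  1.22] [-0.61  0.87 -0.67  2.17  2.04  1.56 -1.14] [-0.74  0.8  -0.81  2.26  1.8   1.7  -1.2 ]
0.04 0.4 (20, 15, 1, -1) [ 0.5   0.62 -0.84  1.74  0.4   1.35  1.22] [-0.43  0.87 -0.73  2.3   2.38  1.5  -1.09] [-0.54  0.79 -0.9   2.48  2.13  1.67 -1.17]
0.03 0.34 (10, 0, 1, -1) [ 0.61  0.53 -0.93  1.86  0.43  1.16  1.21] [-0.64  1.   -0.65  2.15  2.15  1.8  -1.21] [-0.81  1.   -0.76  2.24  1.9   1.97 -1.32]
0.03 0.2 (30, -60, 1, -1) [ 0.4   0.7  -0.74  1.63  0.35  1.52  1.25] [-0.84  0.96 -0.41  1.45  1.05  1.73 -1.09] [-0.97  0.97 -0.44  1.26  0.99  1.9  -1.03]
0.03 0.2 (30, -45, 1, -1) [ 0.4   0.7  -0.74  1.63  0.35  1.52  1.25] [-0.82  0.89 -0.47  1.64  1.22  1.61 -1.06] [-0.94  0.87 -0.53  1.53  1.13  1.77 -1.03]
```

```bash
cat >> goto.py <<'E'
def pickC(rx=.478,ry=.0205,ang=7.8,g=.013,dd=.0645,t=20):
    a=np.radians(ang); u=np.array([np.cos(a),np.sin(a),0]); A=Rp(u,np.radians(t),-1)
    return np.array([rx,ry,.016])+g*u-dd*A.as_matrix()[:,2],A
def placeC(h=(.4868,.3970),up=0,az=-30,g=.013,dd=.0645,t=20):
    B=Rs(np.radians(az),np.radians(t),-1); return np.array([*h,.096+g+up])-dd*B.as_matrix()[:,2],B
E
python3 - <<'E'
from goto import *
x,A=pickC(); y=x+[0,0,.15]; d(y,A,'hoverC'); print(x)
o=sensors.get_obs(); A0=R.from_quat(o['tcp_rot'],scalar_first=True); x0=np.array(o['position']); rv=(A*A0.inv()).as_rotvec(); q=np.array(o['joint_positions'])
for k in np.linspace(0,1,13)[1:]:
    kp=min(1,k*1.6); q,e,er=step(q,x0*(1-kp)+y*kp,R.from_rotvec(rv*k)*A0); print(round(k,2),q,round(e,4),round(er,3))
E
```

```text
hoverC T [ 118.7 -419.1  -40.6] W [ 12.68  -2.3  -26.03] | |T| 437 rot rows 20.3
[0.51 0.03 0.08]
0.08 [-0.55  0.8  -0.91  1.83  1.42  1.95  1.99] 0.0 0.0
0.17 [-0.45  0.78 -0.91  1.86  1.32  1.91  1.85] 0.0 0.0
0.25 [-0.34  0.74 -0.9   1.88  1.24  1.86  1.73] 0.0 0.0
0.33 [-0.22  0.71 -0.89  1.9   1.16  1.79  1.65] 0.0 0.0
0.42 [-0.09  0.67 -0.88  1.9   1.09  1.72  1.59] 0.0 0.0
0.5 [ 0.05  0.65 -0.86  1.89  1.03  1.64  1.55] 0.0 0.0
0.58 [ 0.18  0.63 -0.84  1.87  0.96  1.57  1.54] 0.0 0.0
0.67 [ 0.27  0.63 -0.83  1.82  0.87  1.53  1.51] 0.0 0.0
0.75 [ 0.32  0.63 -0.83  1.78  0.75  1.5   1.43] 0.0 0.0
0.83 [ 0.38  0.63 -0.84  1.76  0.63  1.46  1.36] 0.0 0.0
0.92 [ 0.44  0.63 -0.84  1.74  0.51  1.41  1.29] 0.0 0.0
1.0 [ 0.51  0.62 -0.85  1.74  0.4   1.35  1.22] 0.0 0.0
```

Request:
{"method": "send_rows", "body": {
  "deltas": [
    {"tx": 0,"ty": -32,"tz": 10,"wx": 0.6,"wy": -0.11,"wz": -1.24,"claw": 0.6},
    {"tx": 0,"ty": -64,"tz": 20,"wx": 1.21,"wy": -0.22,"wz": -2.48,"claw": 0.6},
    {"tx": 5,"ty": -96,"tz": 20,"wx": 1.81,"wy": -0.33,"wz": -3.72,"claw": 0.6},
    {"tx": 15,"ty": -128,"tz": 20,"wx": 2.42,"wy": -0.44,"wz": -4.96,"claw": 0.6},
    {"tx": 25,"ty": -160,"tz": 20,"wx": 3.02,"wy": -0.55,"wz": -6.2,"claw": 0.6},
    {"tx": 35,"ty": -192,"tz": 20,"wx": 3.62,"wy": -0.66,"wz": -7.44,"claw": 0.6},
    {"tx": 46,"ty": -224,"tz": 20,"wx": 4.23,"wy": -0.77,"wz": -8.68,"claw": 0.6},
    {"tx": 57,"ty": -256,"tz": 20,"wx": 4.83,"wy": -0.88,"wz": -9.92,"claw": 0.6},
    {"tx": 68,"ty": -288,"tz": 15,"wx": 5.43,"wy": -0.99,"wz": -11.16,"claw": 0.6},
    {"tx": 79,"ty": -320,"tz": 10,"wx": 6.04,"wy": -1.1,"wz": -12.4,"claw": 0.6},
    {"tx": 90,"ty": -350,"tz": 0,"wx": 6.64,"wy": -1.2,"wz": -13.63,"claw": 0.6},
    {"tx": 100,"ty": -380,"tz": 0,"wx": 7.25,"wy": -1.31,"wz": -14.87,"claw": 0.6}
  ]
}}

```text
time_s: 34.27
position: [0.4942, 0.0613, 0.2616]
tcp_rot: [-0.199, -0.474, 0.801, -0.306]
contact_force: [0.5, 1.0, 0.0]
width: 0.0509
finger_force: 0.0
```

Run:
```python
from goto import *
print(sensors.get_obs()['joint_positions']); x,A=pickC(); d(x+[0,0,.15],A,'hoverC')
```

```text
[ 0.19  0.55 -0.85  1.88  0.92  1.58  1.61]
hoverC T [ 18.5 -36.  -35. ] W [  5.36  -1.02 -11.14] | |T| 54 rot rows 8.7
```

Request:
{"method": "send_rows", "body": {
  "deltas": [
    {"tx": 2,"ty": -4,"tz": -4,"wx": 0.6,"wy": -0.11,"wz": -1.24,"claw": 0.7},
    {"tx": 4,"ty": -8,"tz": -8,"wx": 1.19,"wy": -0.23,"wz": -2.48,"claw": 0.7},
    {"tx": 6,"ty": -12,"tz": -12,"wx": 1.79,"wy": -0.34,"wz": -3.71,"claw": 0.7},
    {"tx": 8,"ty": -16,"tz": -16,"wx": 2.38,"wy": -0.45,"wz": -4.95,"claw": 0.7},
    {"tx": 10,"ty": -20,"tz": -20,"wx": 2.98,"wy": -0.57,"wz": -6.19,"claw": 0.7},
    {"tx": 12,"ty": -24,"tz": -24,"wx": 3.57,"wy": -0.68,"wz": -7.43,"claw": 0.7},
    {"tx": 14,"ty": -28,"tz": -28,"wx": 4.17,"wy": -0.79,"wz": -8.66,"claw": 0.7},
    {"tx": 16,"ty": -32,"tz": -32,"wx": 4.76,"wy": -0.91,"wz": -9.9,"claw": 0.7},
    {"tx": 18.5,"ty": -36,"tz": -35,"wx": 5.36,"wy": -1.02,"wz": -11.14,"claw": 0.7},
    {"tx": 18.5,"ty": -36,"tz": -35,"wx": 5.36,"wy": -1.02,"wz": -11.14,"claw": 0.7},
    {"tx": 18.5,"ty": -36,"tz": -35,"wx": 5.36,"wy": -1.02,"wz": -11.14,"claw": 0.7}
  ]
}}

```text
time_s: 35.18
position: [0.5124, 0.0264, 0.2276]
tcp_rot: [-0.173, -0.069, 0.982, -0.015]
contact_force: [-0.4, 0.4, 0.9]
width: 0.0599
finger_force: 0.0
```

Run:
```python
from goto import *
from rods import *
np.set_printoptions(precision=4,suppress=True)
print(sensors.get_obs()['joint_positions']); x,A=pickC(); d(x+[0,0,.15],A,'hoverC'); detect()
```

```text
[ 0.4834  0.5957 -0.8122  1.7545  0.3761  1.3419  1.2433]
hoverC T [ 0.3 -1.1 -1. ] W [ 0.06 -0.   -0.07] | |T| 2 rot rows 0.1
top [0.5327 0.3371] 0.208 -34.3 [ 56  83 106]
top [ 0.4547 -0.0025] 0.179 8.0 [33 51 78]
```

The third leg seems to have been knocked aside: top view now says (0.455,−0.003). Confirm with a crop.

Run:
```python
import numpy as np,cv2
a=np.load('pics/last_scene.npy')[190:300,230:350]; b=np.load('pics/last_top.npy')[170:280,230:350]
cv2.imwrite('pics/c7.png',cv2.resize(np.hstack([a,b]),None,fx=3.3,fy=3.3,interpolation=cv2.INTER_CUBIC))
```

```text
(no output)
```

View pics/c7.png

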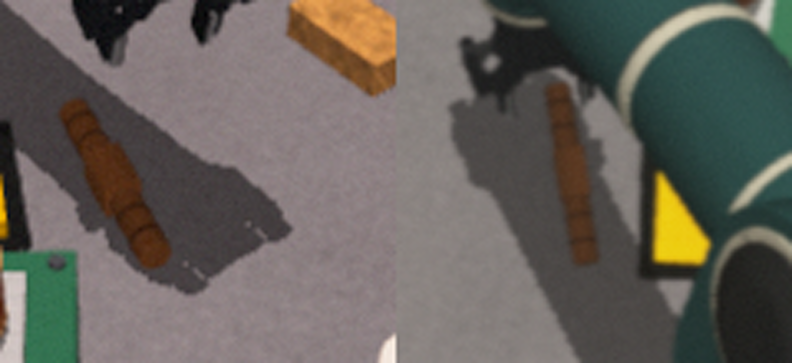

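The crop shows the leg now lying at scene crop (110,175), top crop (571,173), fully visible and shaded, between the mat and its old spot. Recompute.

```bash
cat > c2.py <<'E'
from goto import *
C=(.4555,-.0015,8.0)
E
python3 - <<'E'
from c2 import *
from h import *
np.set_printoptions(precision=4,suppress=True)
S,T=cam("scene"),cam("top")
print(tri(S,(110.5/3.3-.5+230,168.5/3.3-.5+190),T,(175.5/3.3-.5+230,174.5/3.3-.5+170)))
x,A=pickC(*C); d(x+[0,0,.15],A,'hoverC'); d(x,A,'grasp')
from rods import detect; detect()
E
```

```text
(array([ 0.4538, -0.0015,  0.026 ]), np.float64(0.0003270372064352672))
hoverC T [-22.1 -24.7  -1.4] W [ 0.05  0.   -0.07] | |T| 33 rot rows 0.1
grasp T [ -22.1  -24.7 -151.4] W [ 0.05  0.   -0.07] | |T| 155 rot rows 0.1
top [0.533  0.3368] 0.212 -34.3 [ 57  83 107]
top [ 0.4543 -0.0025] 0.178 8.2 [33 51 78]
scene [ 0.4443 -0.0018] 0.16 7.9 [21 42 77]
```

Request:
{"method": "send_rows", "body": {
  "deltas": [
    {"tx": -11,"ty": -12,"tz": 0,"wx": 0,"wy": 0,"wz": 0,"claw": 0.7},
    {"tx": -22.5,"ty": -24,"tz": -10,"wx": 0,"wy": 0,"wz": 0,"claw": 0.7},
    {"tx": -22.5,"ty": -24,"tz": -40,"wx": 0,"wy": 0,"wz": 0,"claw": 0.7},
    {"tx": -22.5,"ty": -24,"tz": -70,"wx": 0,"wy": 0,"wz": 0,"claw": 0.7},
    {"tx": -22.5,"ty": -24,"tz": -100,"wx": 0,"wy": 0,"wz": 0,"claw": 0.7},
    {"tx": -22.5,"ty": -24,"tz": -125,"wx": 0,"wy": 0,"wz": 0,"claw": 0.7},
    {"tx": -22.5,"ty": -24,"tz": -142,"wx": 0,"wy": 0,"wz": 0,"claw": 0.7},
    {"tx": -22.5,"ty": -24,"tz": -149,"wx": 0,"wy": 0,"wz": 0,"claw": 0.7},
    {"tx": -22.5,"ty": -24,"tz": -150.5,"wx": 0,"wy": 0,"wz": 0,"claw": 0.7},
    {"tx": -22.5,"ty": -24,"tz": -150.5,"wx": 0,"wy": 0,"wz": 0,"claw": 0.5},
    {"tx": -22.5,"ty": -24,"tz": -150.5,"wx": 0,"wy": 0,"wz": 0,"claw": 0.3},
    {"tx": -22.5,"ty": -24,"tz": -150.5,"wx": 0,"wy": 0,"wz": 0,"claw": 0.1}
  ]
}}

```text
time_s: 36.38
position: [0.4908, 0.0037, 0.0788]
tcp_rot: [-0.172, -0.07, 0.983, -0.014]
contact_force: [-1.5, 0.9, 3.3]
width: 0.0288
finger_force: 68.7
```

Request:
{"method": "send_rows", "body": {
  "deltas": [
    {"tx": 0,"ty": 0,"tz": 0,"wx": 0,"wy": 0,"wz": 0,"claw": 0.1},
    {"tx": 0,"ty": 0,"tz": 0,"wx": 0,"wy": 0,"wz": 0,"claw": 0.1},
    {"tx": 0,"ty": 0,"tz": 0,"wx": 0,"wy": 0,"wz": 0,"claw": 0.1},
    {"tx": 0,"ty": 0,"tz": 0,"wx": 0,"wy": 0,"wz": 0,"claw": 0.1},
    {"tx": 0,"ty": 0,"tz": 10,"wx": 0,"wy": 0,"wz": 0,"claw": 0.1},
    {"tx": 0,"ty": 0,"tz": 40,"wx": 0,"wy": 0,"wz": 0,"claw": 0.1},
    {"tx": 0,"ty": 0,"tz": 75,"wx": 0,"wy": 0,"wz": 0,"claw": 0.1},
    {"tx": 0,"ty": 0,"tz": 110,"wx": 0,"wy": 0,"wz": 0,"claw": 0.1},
    {"tx": 0,"ty": 0,"tz": 140,"wx": 0,"wy": 0,"wz": 0,"claw": 0.1},
    {"tx": 0,"ty": 0,"tz": 170,"wx": 0,"wy": 0,"wz": 0,"claw": 0.1},
    {"tx": 0,"ty": 0,"tz": 190,"wx": 0,"wy": 0,"wz": 0,"claw": 0.1},
    {"tx": 0,"ty": 0,"tz": 190,"wx": 0,"wy": 0,"wz": 0,"claw": 0.1}
  ]
}}

```text
time_s: 37.38
position: [0.4911, 0.004, 0.2723]
tcp_rot: [-0.17, -0.069, 0.983, -0.015]
contact_force: [1.1, -0.3, -0.7]
width: 0.0283
finger_force: 69.2
```

Run:
```python
from c2 import *
o=sensors.get_obs(); j=o['joint_positions']; print(j,o['width'],o['contact_force'])
A=R.from_quat(o['tcp_rot'],scalar_first=True); x0=np.array(o['position'])
y,B=placeC(up=.185); d(y,B); rv=(B*A.inv()).as_rotvec(); q=np.array(j)
for k in np.linspace(0,1,9)[1:]:
    q,e,er=step(q,x0*(1-k)+y*k,R.from_rotvec(rv*k)*A); print(round(k,2),q,round(e,4),round(er,3))
```

```text
[ 0.57  0.5  -0.85  1.78  0.33  1.39  1.31] 0.028348422159483886 [ 1.11 -0.27 -0.67]
 T [-56.8 423.3  43.8] W [ -3.4  -17.87  -5.94] | |T| 429 rot rows 13.4
0.12 [ 0.51  0.39 -0.87  1.87  0.34  1.2   1.13] 0.0 0.0
0.25 [ 0.41  0.3  -0.88  1.95  0.4   1.04  0.9 ] 0.0 0.0
0.38 [ 0.27  0.24 -0.88  2.01  0.55  0.94  0.58] 0.0 0.0
0.5 [ 0.07  0.24 -0.86  2.04  0.79  0.95  0.17] 0.0 0.0
0.62 [-0.14  0.29 -0.84  2.04  1.03  1.08 -0.22] 0.0 0.0
0.75 [-0.36  0.39 -0.79  1.99  1.21  1.29 -0.51] 0.0 0.0
0.88 [-0.56  0.51 -0.73  1.91  1.34  1.52 -0.72] 0.0 0.0
1.0 [-0.73  0.63 -0.65  1.8   1.43  1.74 -0.85] 0.0 0.0
```

Request:
{"method": "send_rows", "body": {
  "deltas": [
    {"tx": -5,"ty": 28,"tz": 10,"wx": -0.23,"wy": -1.19,"wz": -0.4,"claw": 0.1},
    {"tx": -10,"ty": 56,"tz": 20,"wx": -0.45,"wy": -2.38,"wz": -0.79,"claw": 0.1},
    {"tx": -15,"ty": 85,"tz": 30,"wx": -0.68,"wy": -3.57,"wz": -1.19,"claw": 0.1},
    {"tx": -20,"ty": 113,"tz": 40,"wx": -0.91,"wy": -4.77,"wz": -1.58,"claw": 0.1},
    {"tx": -25,"ty": 141,"tz": 50,"wx": -1.13,"wy": -5.96,"wz": -1.98,"claw": 0.1},
    {"tx": -30,"ty": 169,"tz": 55,"wx": -1.36,"wy": -7.15,"wz": -2.38,"claw": 0.1},
    {"tx": -35,"ty": 198,"tz": 60,"wx": -1.59,"wy": -8.34,"wz": -2.77,"claw": 0.1},
    {"tx": -40,"ty": 226,"tz": 65,"wx": -1.81,"wy": -9.53,"wz": -3.17,"claw": 0.1},
    {"tx": -45,"ty": 254,"tz": 65,"wx": -2.04,"wy": -10.72,"wz": -3.56,"claw": 0.1},
    {"tx": -48,"ty": 282,"tz": 65,"wx": -2.27,"wy": -11.91,"wz": -3.96,"claw": 0.1},
    {"tx": -51,"ty": 310,"tz": 65,"wx": -2.49,"wy": -13.1,"wz": -4.36,"claw": 0.1},
    {"tx": -53,"ty": 339,"tz": 60,"wx": -2.72,"wy": -14.3,"wz": -4.75,"claw": 0.1}
  ]
}}

```text
time_s: 38.38
position: [0.4377, 0.335, 0.3303]
tcp_rot: [0.375, 0.144, 0.908, -0.12]
contact_force: [1.2, -1.8, 0.0]
width: 0.0288
finger_force: 69.3
```

Run:
```python
from c2 import *
o=sensors.get_obs(); print(o['joint_positions'],o['width']); d(*placeC(up=.185))
```

```text
[-0.3   0.36 -0.86  1.94  1.15  1.31 -0.42] 0.028830958941700468
 T [ -3.4  92.3 -14.2] W [-0.93 -4.86 -1.57] | |T| 93 rot rows 3.6
```

Request:
{"method": "send_rows", "body": {
  "deltas": [
    {"tx": -1,"ty": 23,"tz": 0,"wx": -0.23,"wy": -1.2,"wz": -0.39,"claw": 0.1},
    {"tx": -2,"ty": 46,"tz": -4,"wx": -0.47,"wy": -2.4,"wz": -0.79,"claw": 0.1},
    {"tx": -3,"ty": 70,"tz": -9,"wx": -0.7,"wy": -3.65,"wz": -1.18,"claw": 0.1},
    {"tx": -3.4,"ty": 92,"tz": -14,"wx": -0.93,"wy": -4.86,"wz": -1.57,"claw": 0.1},
    {"tx": -3.4,"ty": 92,"tz": -14,"wx": -0.93,"wy": -4.86,"wz": -1.57,"claw": 0.1},
    {"tx": -3.4,"ty": 92,"tz": -14,"wx": -0.93,"wy": -4.86,"wz": -1.57,"claw": 0.1},
    {"tx": -3.4,"ty": 92,"tz": -14,"wx": -0.93,"wy": -4.86,"wz": -1.57,"claw": 0.1}
  ]
}}

```text
time_s: 38.97
position: [0.4347, 0.4252, 0.3147]
tcp_rot: [0.55, 0.211, 0.794, -0.15]
contact_force: [0.2, -0.2, -0.3]
width: 0.0286
finger_force: 69.5
```

```bash
sed -e 's/place(\[hx,hy\],up)/placeC((hx,hy),up)/' chk.py > chkC.py; python3 chkC.py .4868 .3970 .185
```

```text
[-0.671  0.629 -0.699  1.8    1.446  1.74  -0.823] 0.02856207450375807 [ 0.248 -0.171 -0.342]
to go T [-0.4  2.1  1.3] W [ 0.01 -0.11 -0.  ] | |T| 3 rot rows 0.1
0.08 441.1 106 (437, 448, 442.5)
0.05 438.1 119 (434, 445, 439.5)
-0.05 428.7 158 (424, 435, 429.5)
-0.075 426.6 167 (422, 432, 427.0)
```

Request:
{"method": "send_rows", "body": {
  "deltas": [
    {"tx": -0.5,"ty": 2,"tz": -25,"wx": 0,"wy": -0.1,"wz": 0,"claw": 0.1},
    {"tx": -0.5,"ty": 2,"tz": -50,"wx": 0,"wy": -0.1,"wz": 0,"claw": 0.1},
    {"tx": -0.5,"ty": 2,"tz": -75,"wx": 0,"wy": -0.1,"wz": 0,"claw": 0.1},
    {"tx": -0.5,"ty": 2,"tz": -100,"wx": 0,"wy": -0.1,"wz": 0,"claw": 0.1},
    {"tx": -0.5,"ty": 2,"tz": -115,"wx": 0,"wy": -0.1,"wz": 0,"claw": 0.1},
    {"tx": -0.5,"ty": 2,"tz": -122,"wx": 0,"wy": -0.1,"wz": 0,"claw": 0.1},
    {"tx": -0.5,"ty": 2,"tz": -128,"wx": 0,"wy": -0.1,"wz": 0,"claw": 0.1},
    {"tx": -0.5,"ty": 2,"tz": -133,"wx": 0,"wy": -0.1,"wz": 0,"claw": 0.1},
    {"tx": -0.5,"ty": 2,"tz": -138,"wx": 0,"wy": -0.1,"wz": 0,"claw": 0.1},
    {"tx": -0.5,"ty": 2,"tz": -143,"wx": 0,"wy": -0.1,"wz": 0,"claw": 0.1},
    {"tx": -0.5,"ty": 2,"tz": -143,"wx": 0,"wy": -0.1,"wz": 0,"claw": 0.1}
  ]
}}

```text
time_s: 39.93
position: [0.4346, 0.4271, 0.1712]
tcp_rot: [0.554, 0.212, 0.791, -0.149]
contact_force: [-0.9, 0.6, -1.5]
width: 0.0283
finger_force: 69.7
```

Request:
{"method": "send_rows", "body": {
  "deltas": [
    {"tx": 0,"ty": 0,"tz": -10,"wx": 0,"wy": 0,"wz": 0,"claw": 0.1},
    {"tx": 0,"ty": 0,"tz": -20,"wx": 0,"wy": 0,"wz": 0,"claw": 0.1},
    {"tx": 0,"ty": 0,"tz": -30,"wx": 0,"wy": 0,"wz": 0,"claw": 0.1},
    {"tx": 0,"ty": 0,"tz": -36,"wx": 0,"wy": 0,"wz": 0,"claw": 0.1},
    {"tx": 0,"ty": 0,"tz": -39,"wx": 0,"wy": 0,"wz": 0,"claw": 0.1},
    {"tx": 0,"ty": 0,"tz": -39,"wx": 0,"wy": 0,"wz": 0,"claw": 0.1},
    {"tx": 0,"ty": 0,"tz": -39,"wx": 0,"wy": 0,"wz": 0,"claw": 0.1}
  ]
}}

```text
time_s: 40.52
position: [0.4344, 0.4273, 0.1327]
tcp_rot: [0.555, 0.212, 0.791, -0.149]
contact_force: [-3.3, -3.0, 10.4]
width: 0.0285
finger_force: 70.4
```

Request:
{"method": "send_rows", "body": {
  "deltas": [
    {"tx": 0,"ty": 0,"tz": 0.5,"wx": 0,"wy": 0,"wz": 0,"claw": 0.1},
    {"tx": 0,"ty": 0,"tz": 0.5,"wx": 0,"wy": 0,"wz": 0,"claw": 0.3},
    {"tx": 0,"ty": 0,"tz": 0.5,"wx": 0,"wy": 0,"wz": 0,"claw": 0.45},
    {"tx": 0,"ty": 0,"tz": 0.5,"wx": 0,"wy": 0,"wz": 0,"claw": 0.6},
    {"tx": 0,"ty": 0,"tz": 0.5,"wx": 0,"wy": 0,"wz": 0,"claw": 0.6},
    {"tx": -16,"ty": 9,"tz": 7,"wx": 0,"wy": 0,"wz": 0,"claw": 0.6},
    {"tx": -40,"ty": 23,"tz": 17,"wx": 0,"wy": 0,"wz": 0,"claw": 0.6},
    {"tx": -65,"ty": 37,"tz": 27,"wx": 0,"wy": 0,"wz": 0,"claw": 0.6},
    {"tx": -82,"ty": 47,"tz": 35,"wx": 0,"wy": 0,"wz": 0,"claw": 0.6},
    {"tx": -82,"ty": 47,"tz": 70,"wx": 0,"wy": 0,"wz": 0,"claw": 0.6},
    {"tx": -82,"ty": 47,"tz": 105,"wx": 0,"wy": 0,"wz": 0,"claw": 0.6},
    {"tx": -82,"ty": 47,"tz": 130,"wx": 0,"wy": 0,"wz": 0,"claw": 0.6}
  ]
}}

```text
time_s: 41.52
position: [0.3515, 0.4751, 0.2648]
tcp_rot: [0.554, 0.212, 0.791, -0.148]
contact_force: [0.2, 0.9, 0.6]
width: 0.0507
finger_force: 0.0
```

```bash
python3 two.py c8 1.4 60 120 460 400 130 80 300 360
```

```text
41.52 [0.3515 0.4751 0.2648] [ 0.5542  0.2117  0.7913 -0.148 ] [-0.8274  0.7514 -0.7238  1.7702  1.3918  1.8665 -0.9789] 0.0507 [0.1895 0.9439 0.6069]
```

View pics/c8.png

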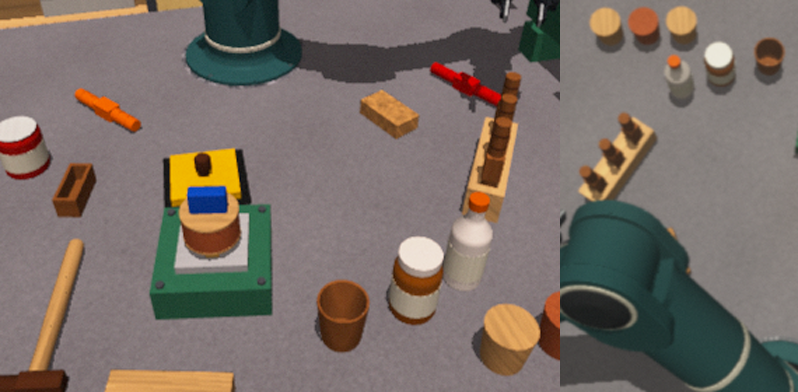

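All three legs stand in the holder. The cover is centred on the mat, the drum is in the mount and the bystanders are where they were. One numeric check of the drum's height and direction before handing in.

Run:
```python
from h import *
S=cam("scene"); im=np.load('pics/c8_scene.npy').astype(int)
m=(im[...,0]>90)&(im[...,0]-im[...,2]>60)&(im[...,0]-im[...,1]>40); m[:, :180]=0; m[:,260:]=0; m[:230]=0
v,u=np.where(m); print('meas bbox',u.min(),u.max(),v.min(),v.max())
for z0 in(.055,.049,.044):
  for yaw in(78.8,):
    a=np.radians(yaw); X=np.array([np.cos(a),np.sin(a)]); Y=np.array([-X[1],X[0]])
    P=np.array([proj(S,[*(np.array([.6365,-.152])+sx*.027*X+sy*.01*Y),z0+z]) for sx in(-1,1) for sy in(-1,1) for z in(.084,.122)])
    print(z0,P.min(0).round(1),P.max(0).round(1))
```

```text
meas bbox 194 221 253 271
0.055 [192.3 251.4] [222.2 273.2]
0.049 [192.6 253.6] [222.4 275.3]
0.044 [192.9 255.5] [222.6 277.1]
```

The measured centre (v 262.0) matches the locked height (262.3), not the unlocked one (264.4). Handing in.

```bash
python3 -c "
from cell import ticket
print(ticket.finish_job())"
```

```text
the job is handed in; nothing more can be done
None
```

I handed the job in at about 42 s: the cover is right way up on the middle of the mat, the drum is locked in the mount by its measured height and quarter turn, all three legs stand in the holder, and the jar, bottle and cup look unmoved in the last picture; no verdict was returned.

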